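# Clear a strength gauge's peak pointer, then check it with a hung weight

### The arm

A 7-joint arm with a two-finger parallel gripper is mounted at the origin on the work surface. World frame = base frame: x ahead of the robot, y to its left, z up, the work surface at z = 0. Lengths are in m, angles in rad, forces in N, time in s.
With the tool pointing down it reaches from about 0.425 to 0.925 m from the base axis. Payload 6.8 kg.
Tool frame: the origin (TCP) lies between the finger pads; the fingertips stand r.tip_reach ahead of it and the grasp point (between the pads) lies 11 mm behind it (r.tip_reach is the distance from the TCP to the fingertips, in m); z points along the fingers, y is the direction in which the jaws open and shut (so a half turn about z gives the same grasp; the last joint's range is limited). The gripper opens to 85 mm and grips with 20 to 120 N. Pads are 22 mm wide; open, the fingers measure 114 mm over their backs; the gripper's body (76 mm by 85 mm) begins 54 mm behind the grasp point. The pads swing forward as they close: fully open they stand 13 mm farther back than shut.
Start: joints at [-1.233, 0.477, 0.022, 1.555, -0.011, 1.109, -0.083], TCP at [0.291, 0.609, 0.239] pointing down, gripper open.
Joint ranges: [-2.96, 2.96], [-0.34, 2.1], [-1.41, 1.46], [0.24, 2.44], [-1.37, 4.51], [0.17, 1.92], [-2.96, 2.96]. Speed limits (rad/s): [2.39, 2.39, 3.14, 3.14, 3.14, 3.14, 3.14].

### API

Orientations are given as a rotation vector (axis times angle).
In Python, from bench import r, eyes, spotter gives the robot as it stands.
- The arm moves only by the tool carry_out, never from a script. Its argument "series" is text: rows parted by semicolons, each of 5 numbers parted by spaces: the shift along the tool's x, y, z in cm, then the turn about the tool's z in rad, then the opening, from 0 (shut) to 1 (fully open). In form: x y z yaw gripper; .... A call has 1 to 8 rows; each row shifts and turns the commanded pose from where the row before left it, along the tool's axes as they then stand; what a row does not reach is not made up. A row lasts 1/8 s, in which the tool goes at most 62.5 mm and 10.7 degrees, less where a joint would pass 70% of its speed; a pose out of reach is approached as far as the arm can. A call with a gripper value outside its range is refused whole. The fingers move at their own pace and stop on an object; "grip_force" is the grip in N (left out, the last holds). Time passes only in rows, so rows that do not move let the fingers close. It gives the time, the measured TCP pose, the force and the opening at its end, in the units of the state.
- r.get_obs(): the state, without advancing time (a new reading comes with each control period).
- eyes.grab_frame(name): name is "side" or "top" or "wrist"; returns a dict with "color" (420x560x3 uint8, blue, green, red), "intrinsics" (3x3 intrinsics, pixels), "R" (3x3) and "t" (3): a world point X has camera coordinates R X + t; the wrist camera has in their place "T_tool_cam" (4x4, takes a point from camera to tool coordinates, whose origin is the TCP and whose axes are the flange's). Camera axes: x right, y down, z forward; pixel columns grow to the right and rows downward; lengths in m; the calibration is good to about 2 mm. The wrist camera is an equidistant fisheye: a pixel r from the principal point sees the ray r / f radians off the axis. A picture is of the moment at which its call begins: read the wrist's pose just before it. There is no depth.
- r.hand_in(): hands the job in, once; it reports no verdict.
Trained networks look in a picture, given as the dict that the camera call returned (one of the last four; its "shot" number tells which), for a name from the list of things; names that differ only in an ending like _2 or _b are one class to them, and where a whole thing is asked for, a point or a joint stands for the part that bears it (a point fixed in the world has none). Each returns a list of dicts, best first, with "confidence" (0 to 1); they miss things now and then, are a little off and sometimes report something else, mostly with a low value. They report only what shows in the picture. A call takes as long as a camera call. They do not tell look-alikes from the thing itself.
- spotter.search_frame(picture, query): "uv" ([column, row] in pixels, amid what is visible of it).
- spotter.trace(picture, query): "pixels" (420x560 bool, what is visible of it) and "uv" ([column, row] in pixels, amid what is visible of it).
- spotter.mark_of(picture, query): "uv" ([column, row] in pixels: a listed point, or the origin of a listed thing).
The state is a dict: "clock": time; "joints": joint angles; "qvel": joint speeds; "tau": joint torques, N m; "tcp_pos": TCP position; "orientation": TCP orientation; "contact_force": force on the tool from outside, world axes, zero at the start; "moment": the same for the moment, N m; "grip_width": finger opening in m.
Only numpy, scipy, OpenCV 4.12 (cv2) and the standard library are available. Lean on these libraries where they do the work, as an engineer would, in place of code of your own. Each camera call takes 0.05 s, during which the arm holds its last target.

### The job

Check the finger-strength gauge. First turn its reset knob back so that the peak pointer is fully home on its zero stop, then hang the larger of the two check weights by its handle on the gauge's hook, gently and without pushing the gauge's loading arm down any further than the weight itself does, and let go so that it hangs free and comes to rest. Then lift it off and set it down gently, upright, on the weight tray beside the small one, so that the peak pointer is left showing the reading; leave the small weight and the things around alone.

Things in the scene. Friction and masses are not known exactly. Their poses are not given: they have to be found in the camera images.
- gauge: Strength gauge clamped dial-up in a heavy stand, all fixed: grey foot 130 x 270 x 14 mm (own x, y; its centre at own y = -20 mm), column at own y = +85 mm, lower than the dial, round dark case of 100 mm diameter, flat clear crystal 200 mm above the trolley top. Origin: on the trolley top under the dial centre, z up. The loading arm with the hook leaves the case towards own -y, 180 mm up.
- dial_centre (a point): Centre of the crystal's upper face: the vertical axis of the pointers and of the reset knob.
- peak (a joint): Peak pointer and black reset knob, one piece (rad): 0 on the zero stop, clockwise from above positive, up to 4.75. At q the pointer and the knob's finger lever point 135 deg minus q from the gauge's own +x (counted counter-clockwise). Turns very lightly (under 0.5 N at the lever), stays where left. The live pointer pushes it clockwise and leaves it behind when going back.
- lever_tip (a point): On the reset knob's radial finger lever, 40 mm from the knob's axis, on its middle line, at mid-height (10.5 mm above the crystal). The lever is 8 mm wide, reaches 42 mm from the axis and stands from 3 to 19 mm above the crystal; the knob's hub is 22 mm in diameter and 22 mm high.
- live_pointer (a joint): Live pointer under the crystal (rad): 0 with no load, clockwise positive, geared to the loading arm: about 2.3 rad for a load of 0.5 kg.
- loading_arm (a joint): Loading arm of the gauge (rad): 0 unloaded, positive as its hook goes down, sprung and oil-damped, stop at 0.22. 0.5 kg on the hook sinks it by about 10 mm (0.1 rad).
- hook_seat (a point): Where the rod of a handle comes to rest in the hook: 130 mm from the dial axis towards the gauge's own -y, 175 mm above the trolley top when unloaded. The hook is a V of 8 mm steel rod in the gauge's y-z plane, open upward, 50 mm wide at its mouth; its inner side ends level with the arm (9 mm above this point), its outer tip 22 mm above this point. A hung handle lies along the gauge's own x.
- weight_large: The larger check weight: steel cylinder, 54 mm diameter, 30 mm high, 0.50 kg, with a rigid handle of 8 mm steel rod. Origin: centre of its underside, z up. The handle lies in the weight's x-z plane: its top rod is level, 105 mm (centre line) above the underside, from 16 to 50 mm either side of the middle, where it can be gripped; between these it rises 9 mm in a small notch, for the hook.
- weight_small: The smaller check weight, a bystander of the same shape: steel cylinder 38 mm diameter, 22 mm high, 0.20 kg, handle along its x, 96 mm wide, 91 mm high in all. Origin: centre of its underside.
- tray: Flat grey weight tray, fixed, 150 x 270 mm (own x, y), rim 14 mm high and 4 mm thick, floor 4 mm thick. Origin: centre of its underside, on the trolley top. The two weights stand in it side by side along its y.
- jar: Closed glass jar, bystander, 80 mm diameter, 100 mm high. Origin: centre of its underside.
- bottle: Clear bottle with screw cap, bystander, 64 mm diameter, 190 mm high. Origin: centre of its underside.
- card_box: Small cardboard box, bystander, 70 x 110 x 35 mm. Origin: centre of its underside.
- weight_large_notch (a point): Centre of the rod at the top of the hanging notch, in the middle of the large weight's handle, 114 mm above its underside. The notch is open below, 24 mm wide at its mouth and 12 mm along its top; the hook belongs under it.
Things that resemble listed ones, but are neither listed nor needed, are in the scene too. Leave any purple look-alike of the weight_large alone.

How it is judged:
On the way, in this order (a step that is already met when the one before it is completed fails the run):
1. the peak pointer is back on its zero stop (value of joint peak below 0.1 rad), for 0.2 s.
2. the large weight hangs free and still on the gauge's hook (distance between weight_large_notch and hook_seat below 0.035 m and value of joint live_pointer above 1.9 rad and linear speed of weight_large below 0.06 m/s and contact force between each of the fingers, the arm and weight_large below 0.1 N), for 0.5 s.
At the end, for the whole second after the job is handed in: Peak pointer left at 1.9 to 2.75 rad from zero (0.5 kg reads about 2.3); gauge unloaded, live pointer within 0.15 rad of zero; large weight at rest, upright within 0.1 rad, flat on the weight tray floor; small weight still standing (value of joint peak between 1.9 and 2.75 rad and value of joint live_pointer below 0.15 rad and x of weight_large in the frame of tray between -0.06 and 0.06 m and y of weight_large in the frame of tray between -0.12 and 0.12 m and z of weight_large in the frame of tray below 0.008 m and angle between each of weight_large, weight_small's own z axis and vertical below 0.1 rad and linear speed of weight_large below 0.02 m/s); the robot touches nothing.
It fails at once if the large weight is let fall (contact force between the fingers and weight_large below 0.05 N and linear speed of weight_large above 0.5 m/s).
It fails at once if the small weight is moved by more than 25 mm (distance of weight_small from where it was at the start of the episode above 0.025 m).
It fails at once if the jar, the bottle or the cardboard box is moved by more than 25 mm (distance of any of jar, bottle, card_box from where it was at the start of the episode above 0.025 m).
It also fails if it takes over 72 s, if anything falls off the work surface, if the arm or the gripper's body presses on something with over 40 N, if the wrist force passes 120 N, or if a joint passes its speed limit or range.

## Working session

There is one attempt and no reset: what is moved stays moved. The work goes in short steps, Python scripts to look and compute and a tool call to move; the robot and the scene stay as the last step left them, time stands still between calls to the robot, and variables do not carry over. Pictures are saved under pics/ and viewed, and the job is handed in when it is done.

Besides the shell and the picture viewer there is one more tool, called after "Call:" as name(argument=value, ...) on one line, values as JSON. carry_out: Moves the arm, as the interface text tells. Its arguments: {"type":"object","properties":{"series":{"type":"string"},"grip_force":{"type":"number"}},"required":["series"]}

```bash
ls; mkdir -p pics
python3 - <<'E'
from bench import r, eyes, spotter
import cv2
o=r.get_obs();print({k:(v if not hasattr(v,'round') else v) for k,v in o.items()}, r.tip_reach)
for n in ['side','top','wrist']:
    p=eyes.grab_frame(n); cv2.imwrite(f'pics/{n}0.png',p['color'])
    print(n,p['shot'],p['intrinsics'].tolist())
    if 'R' in p: print(p['R'].tolist(),p['t'].tolist())
    else: print(p['T_tool_cam'].tolist())
    for q in ['gauge','dial_centre','lever_tip','hook_seat','weight_large','weight_small','tray','jar','bottle','card_box','weight_large_notch']:
        print(q,[(round(d['confidence'],2),[round(float(x)) for x in d['uv']]) for d in spotter.mark_of(p,q)])
E
```

```text
pics
{'clock': 0.0, 'joints': array([-1.2330915 ,  0.47781006,  0.02234272,  1.55647886, -0.01150541,
        1.10929471, -0.08307942]), 'qvel': array([-0.00029282, -0.00138046,  0.00137313, -0.00030612, -0.00043122,
       -0.00060547, -0.00048768]), 'tau': array([-3.45378066e-04, -5.96456301e+01,  1.60770155e+00, -2.81190705e+01,
        1.23698512e-02,  9.49195353e-03,  8.08983344e-06]), 'tcp_pos': array([0.29080825, 0.60848763, 0.23830751]), 'orientation': array([-6.94365885e-01, -3.06360962e+00,  2.89296316e-03]), 'contact_force': array([-0.13888418, -0.41557766,  0.34087702]), 'moment': array([ 0.02177583,  0.01646086, -0.03812801]), 'grip_width': 0.08519840344695247} 0.008
side 1 [[448.73030118954614, 0.0, 279.2740100968409], [0.0, 448.73030118954614, 207.4380898151585], [0.0, 0.0, 1.0]]
[[0.8334492493681555, -0.5525699049834254, 0.005371111083044121], [-0.3099532563471696, -0.47550967085344376, -0.8232979605250066], [0.45748369108356646, 0.6845122738355081, -0.5675840196491604]] [-0.459489039142456, 0.24859586240607753, 1.157647513760885]
gauge [(0.71, [244, 204]), (0.68, [28
[... 1180 characters left out ...]
weight_large_notch [(0.88, [301, 232]), (0.84, [426, 305]), (0.61, [335, 300])]
wrist 3 [[325.19226210127806, 0.0, 280.49502311390523], [0.0, 325.19226210127806, 207.1727779841015], [0.0, 0.0, 1.0]]
[[-0.0004553530371685083, -0.9477152297053253, -0.3191169629433548, 0.08104283251838658], [0.9999996542897236, -0.0002095179040942009, -0.0008046879387852868, -0.0011367616215025578], [0.000695754297510231, -0.3191172190384388, 0.9477149974750471, -0.13421773041583515], [0.0, 0.0, 0.0, 1.0]]
gauge [(0.7, [143, 386])]
dial_centre []
lever_tip []
hook_seat []
weight_large [(0.57, [40, 393])]
weight_small [(0.68, [23, 401])]
tray [(0.79, [29, 389])]
jar []
bottle []
card_box []
weight_large_notch []
```

View pics/side0.png

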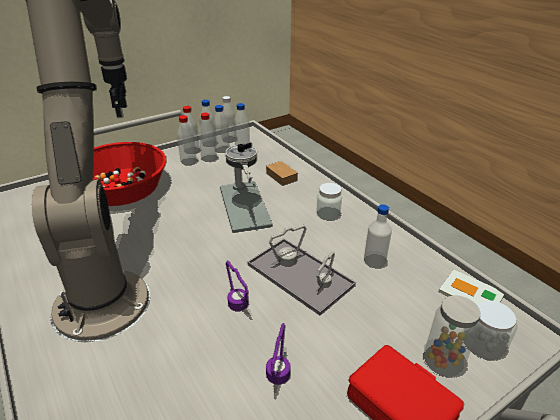

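View pics/top0.png

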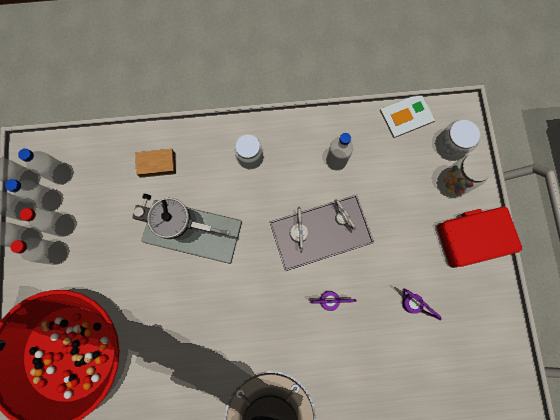

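View pics/wrist0.png

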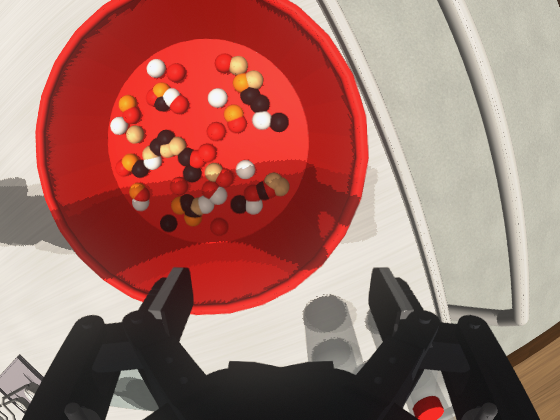

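The large weight is the grey one in the tray at top (300,232). The grey one at (344,216) is smaller, and (330,300) and (413,303) are purple look-alikes outside the tray. I'll check this in enlarged crops.

Run:
```python
import cv2,numpy as np
t=cv2.imread('pics/top0.png'); s=cv2.imread('pics/side0.png')
a=cv2.resize(t[185:275,125:255],None,fx=6,fy=6,interpolation=cv2.INTER_CUBIC);cv2.imwrite('pics/c1.png',a)
a=cv2.resize(t[185:275,260:385],None,fx=6,fy=6,interpolation=cv2.INTER_CUBIC);cv2.imwrite('pics/c2.png',a)
a=cv2.resize(s[135:240,205:310],None,fx=5.5,fy=5.5,interpolation=cv2.INTER_CUBIC);cv2.imwrite('pics/c3.png',a)
a=cv2.resize(s[215:315,240:360],None,fx=6,fy=6,interpolation=cv2.INTER_CUBIC);cv2.imwrite('pics/c4.png',a)
```

```text
(no output)
```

View pics/c1.png

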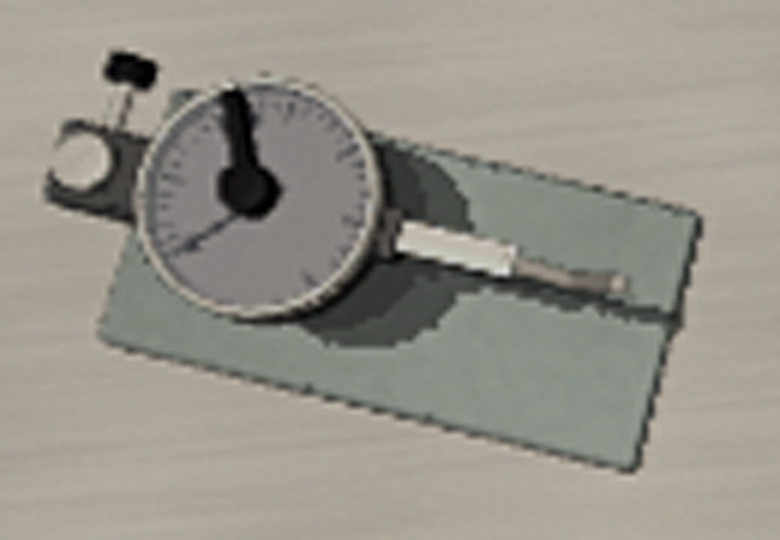

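View pics/c2.png

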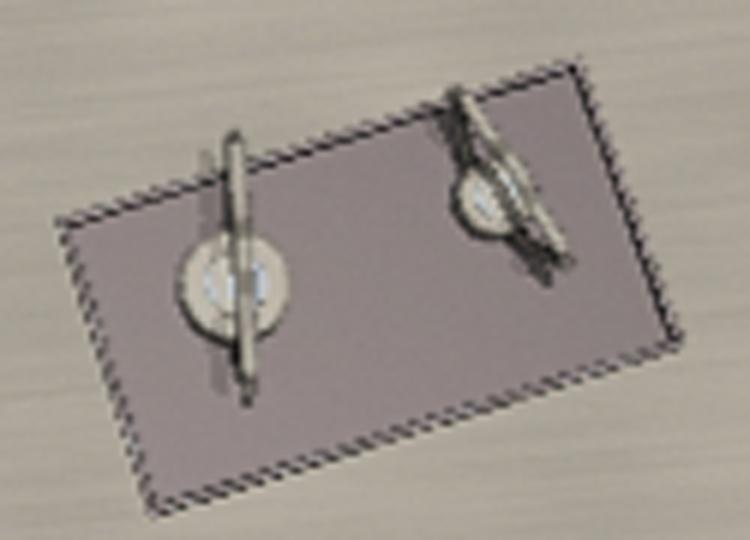

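View pics/c3.png

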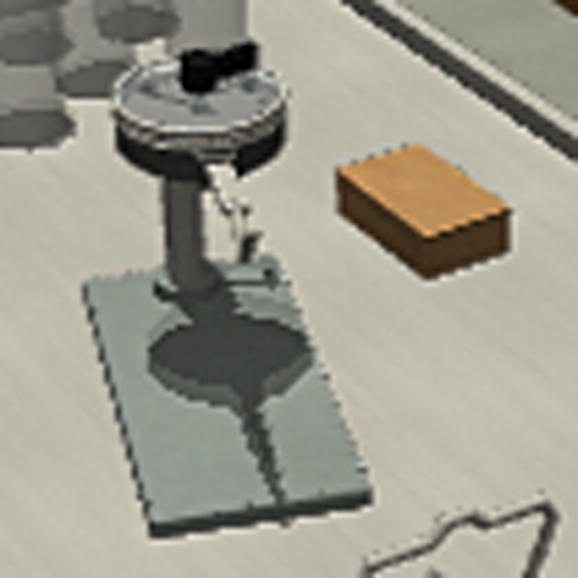

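View pics/c4.png

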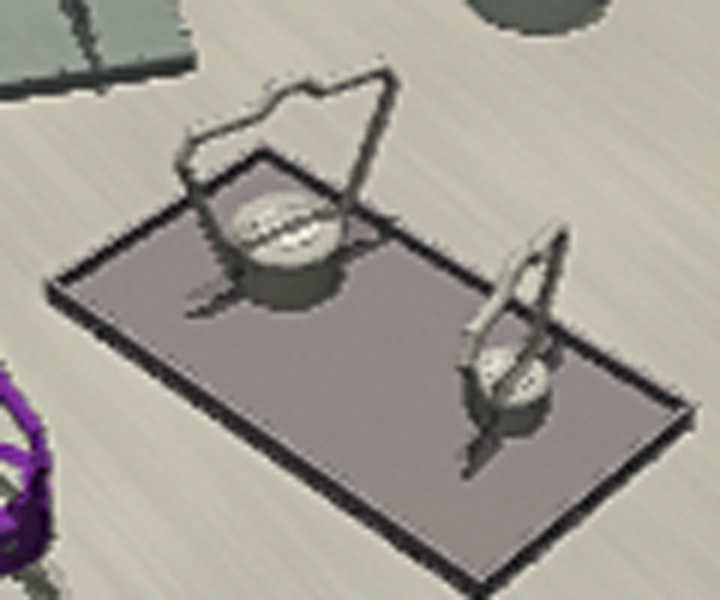

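The crops confirm it. The tray's left weight, c2 (235,285), is the larger grey one. The lever points up-left from the hub at about q≈1.9, and the live pointer is at zero at lower left. Next I'll fit the poses from both views.

```bash
cat > h.py <<'E'
import numpy as np
from scipy.optimize import least_squares
from bench import eyes
C={}
def proj(c,X):
    Xc=c['R']@X+c['t'];p=c['intrinsics']@Xc;return p[:2]/p[2]
def fit(pts,x0,lab=''):
    # pts: (cam,uv,local xyz)
    def f(p):
        c,s=np.cos(p[2]),np.sin(p[2]);out=[]
        for cam,uv,l in pts:
            X=np.array([p[0]+c*l[0]-s*l[1],p[1]+s*l[0]+c*l[1],l[2]])
            out+=list(proj(cam,X)-uv)
        return np.array(out)
    so=least_squares(f,x0,loss='soft_l1',f_scale=1.)
    print(lab,so.x.round(4));print(f(so.x).reshape(-1,2).round(1).tolist());return so.x
def z(p,off,k): return (np.array(p)+.5)/k-.5+np.array(off)
E
python3 - <<'E'
from h import *
T=eyes.grab_frame('top');S=eyes.grab_frame('side')
t1=lambda *p:z(p,(125,185),6);t2=lambda *p:z(p,(260,185),6);s3=lambda *p:z(p,(205,135),5.5);s4=lambda *p:z(p,(240,215),6)
g=fit([(T,t1(700,215),(.065,-.155,.014)),(T,t1(632,470),(-.065,-.155,.014)),(T,t1(100,340),(-.065,.115,.014)),(T,t1(259,198),(0,0,.2)),
 (S,s3(85,285),(-.065,.115,.014)),(S,s3(150,525),(-.065,-.155,.014)),(S,s3(370,490),(.065,-.155,.014)),(S,s3(200,100),(0,0,.2)),(T,t1(560,274),(0,-.125,.18))],[.5,.2,-.2],'gauge')
tr=fit([(T,t2(62,222),(.075,.135,.014)),(T,t2(575,65),(.075,-.135,.014)),(T,t2(680,345),(-.075,-.135,.014)),(T,t2(155,512),(-.075,.135,.014)),
 (S,s4(262,152),(.075,.135,.014)),(S,s4(692,412),(.075,-.135,.014)),(S,s4(480,592),(-.075,-.135,.014)),(S,s4(48,290),(-.075,.135,.014))],[.5,-.1,.3],'tray')
w=fit([(T,t2(234,137),(.052,0,.109)),(T,t2(248,395),(-.052,0,.109)),(T,t2(235,285),(0,0,.034)),
 (S,s4(184,155),(-.052,0,.109)),(S,s4(390,75),(.052,0,.109)),(S,s4(298,84),(0,0,.118)),(S,s4(288,230),(0,0,.034))],[.5,-.1,0],'large')
ws=fit([(T,t2(458,95),(.046,0,.091)),(T,t2(570,260),(-.046,0,.091)),(T,t2(497,195),(0,0,.026)),(S,s4(468,360),(-.046,0,.091)),(S,s4(565,232),(.046,0,.091)),(S,s4(512,378),(0,0,.026))],[.5,-.15,.5],'small')
# lever: hub top & tip
for n,uv,zz in [('tip',t1(234,95),.217),('hub',t1(247,188),.222)]:
    so=least_squares(lambda p:proj(T,np.array([p[0],p[1],zz]))-uv,[.5,.2]).x;print(n,so.round(4))
    if n=='tip':tip=so
    else:hub=so
d=tip-hub;a=np.arctan2(d[1],d[0])-g[2];print('lever own deg',np.degrees(a),np.linalg.norm(d))
c,s=np.cos(g[2]),np.sin(g[2]);print('seat',[g[0]+s*.13,g[1]-c*.13])
print('dial radius',np.hypot(*g[:2]),'seat', np.hypot(g[0]+s*.13,g[1]-c*.13))
E
```

```text
gauge [ 0.535   0.2011 -0.3338]
[[1.0, -0.5], [0.7, 0.4], [-0.5, -0.2], [0.3, -0.6], [-1.0, -0.9], [-0.5, -0.1], [0.1, 0.2], [-0.6, -1.2], [-0.1, -0.1]]
tray [ 0.4889 -0.1948  0.2113]
[[0.1, -0.3], [1.8, -1.1], [1.7, 0.4], [0.1, 0.8], [-0.1, -1.5], [0.5, -0.7], [-0.2, -0.5], [-1.2, -1.1]]
large [ 0.493  -0.1281 -0.0658]
[[1.1, 0.9], [0.2, -3.8], [0.5, -0.6], [0.7, -2.9], [-1.0, -0.9], [-1.6, 0.6], [-0.4, -0.2]]
small [ 0.523  -0.259   0.4432]
[[1.6, -1.2], [1.0, -0.5], [0.7, 0.5], [-0.3, -5.1], [-0.7, -3.8], [-1.1, -0.0]]
tip [0.5739 0.206 ]
hub [0.5335 0.2007]
lever own deg 26.504028806833567 0.040708663327839234
seat [np.float64(0.4924186158622515), np.float64(0.07828413057888262)]
dial radius 0.5715592196728665 seat 0.498602545469021
```

Call:
carry_out(series="-4.5 -3.0 -1.5 0 0.6;-4.5 -3.0 -1.5 0 0.6;-4.5 -3.0 -1.5 0 0.6;-4.5 -3.0 -1.5 0 0.6;-4.5 -3.0 -1.5 0 0.6;-4.5 -3.0 -1.5 0 0.6;-4.5 -3.0 0 0 0.6;-4.5 -3.0 0 0 0.6")

```text
clock: 2.9
tcp_pos: [0.5132, 0.2357, 0.3299]
orientation: [0.694, 3.063, 0.002]
contact_force: [0.4, 0.8, -0.2]
grip_width: 0.0514
```

Call:
carry_out(series="0 0 0 0.18 0.6;0 0 0 0.18 0.6;0 0 0 0.18 0.6;0 0 0 0.18 0.6;0 0 0 0.18 0.6;0 0 0 0.18 0.6;0 0 0 0.18 0.6;0 0 0 0.18 0.6")

```text
clock: 3.9
tcp_pos: [0.5123, 0.2373, 0.3294]
orientation: [-2.548, -1.838, -0.0]
contact_force: [-0.0, -0.7, -0.5]
grip_width: 0.0512
```

Call:
carry_out(series="0 0 0 0.18 0.6;0 0 0 0.18 0.6;0 0 0 0 0.6")

```text
clock: 4.28
tcp_pos: [0.5123, 0.2374, 0.3294]
orientation: [2.831, 1.363, 0.0]
contact_force: [-0.1, 0.5, 0.4]
grip_width: 0.0512
```

```bash
cat >> h.py <<'E'
from scipy.spatial.transform import Rotation as Ro
def to(r,x,y,zz,yang=None):
    "print tool-axis move (cm) to a world TCP target and yaw to make tool y point along yang deg"
    o=r.get_obs();M=Ro.from_rotvec(o['orientation']).as_matrix();d=np.array([x,y,zz])-o['tcp_pos']
    a=np.degrees(np.arctan2(M[1,1],M[0,1]))
    print('t',o['clock'],'tcp',o['tcp_pos'].round(4),'yang',a.round(2),'tilt',M[2,2].round(5),'j',o['joints'].round(2),'F',o['contact_force'].round(2),'w',round(o['grip_width'],4))
    print('move cm tool',(M.T@d*100).round(2), 'yaw', None if yang is None else -np.radians((yang-a+180)%360-180).round(3))
E
python3 - <<'E'
from h import *
from bench import r,eyes
import cv2
to(r,.535,.2011,.214,-40)
p=eyes.grab_frame('wrist');cv2.imwrite('pics/w1.png',p['color'])
p=eyes.grab_frame('top');cv2.imwrite('pics/t1.png',p['color'])
E
```

```text
t 4.275 tcp [0.5123 0.2374 0.3294] yang -38.58 tilt -1.0 j [-0.91  0.23  0.45  1.73 -0.1   1.2  -1.11] F [-0.08  0.54  0.43] w 0.0512
move cm tool [-1.42  4.04 11.54] yaw 0.025
```

View pics/w1.png

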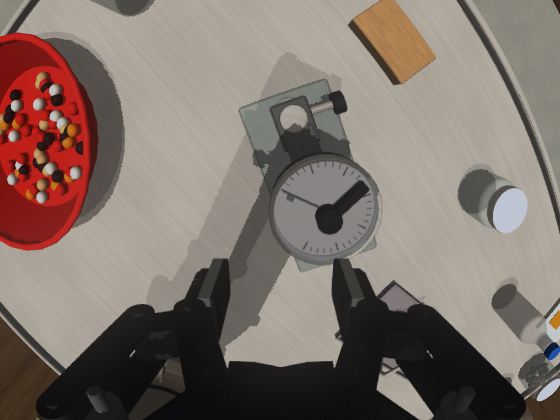

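The wrist view shows the dial rim centred near (325,208), the hub at (330,218), and the lever reaching to (367,184). I'll back-project these to cross-check the fit.

```bash
cat >> h.py <<'E'
def wray(p,o,uv,zz):
    "wrist fisheye pixel -> world point at height zz"
    K=p['intrinsics'];d=np.array(uv,float)-K[:2,2];rr=np.linalg.norm(d);th=rr/K[0,0]
    v=np.array([*(d/rr*np.sin(th)),np.cos(th)]);T=p['T_tool_cam'];M=Ro.from_rotvec(o['orientation']).as_matrix()
    v=M@T[:3,:3]@v;c=M@T[:3,3]+o['tcp_pos'];return c+v*(zz-c[2])/v[2]
E
python3 - <<'E'
from h import *
from bench import r,eyes,spotter
o=r.get_obs();p=eyes.grab_frame('wrist')
for n,uv,zz in [('rim',(325,208),.2),('hub',(330,218),.222),('tip',(366,185),.218)]:
    print(n,wray(p,o,uv,zz).round(4))
for q,zz in [('dial_centre',.2),('lever_tip',.2105)]:
    print(q,[(d['confidence'],d['uv'],wray(p,o,d['uv'],zz).round(4)) for d in spotter.mark_of(p,q)])
E
```

```text
rim [0.5381 0.2061 0.2   ]
hub [0.5385 0.2046 0.222 ]
tip [0.5774 0.2074 0.218 ]
dial_centre [(0.84, [325.7, 215.0], array([0.5348, 0.2005, 0.2   ])), (0.59, [502.3, 296.7], array([ 0.645 , -0.0214,  0.2   ])), (0.35, [368.4, 184.3], array([0.5804, 0.1998, 0.2   ]))]
lever_tip [(0.66, [364.9, 184.5], array([0.5773, 0.2055, 0.2105])), (0.53, [387.7, 41.3], array([0.6622, 0.2885, 0.2105]))]
```

Call:
carry_out(series="-0.6 2.0 2.5 0.02 0.6;-0.6 2.0 2.5 0 0.6;0 0 2 0 0.6;0 0 2 0 0.6;0 0 1.5 0 0.6;0 0 1 0 0.6;0 0 0 0 0.6")

```text
clock: 5.4
tcp_pos: [0.5355, 0.2026, 0.2138]
orientation: [2.845, 1.333, -0.002]
contact_force: [0.5, -0.6, -0.1]
grip_width: 0.0509
```

Run:
```python
from h import *
from bench import r,eyes
import cv2
to(r,.536,.203,.214,90)
p=eyes.grab_frame('side');cv2.imwrite('pics/s2.png',cv2.resize(p['color'][90:250,160:340],None,fx=4,fy=4)[:600])
p=eyes.grab_frame('wrist');cv2.imwrite('pics/w2.png',p['color'])
```

```text
t 5.4 tcp [0.5355 0.2026 0.2138] yang -39.8 tilt -1.0 j [-0.82  0.36  0.44  1.86 -0.18  0.97 -0.99] F [ 0.5  -0.61 -0.11] w 0.0509
move cm tool [ 0.06  0.01 -0.02] yaw -2.265
```

View pics/s2.png

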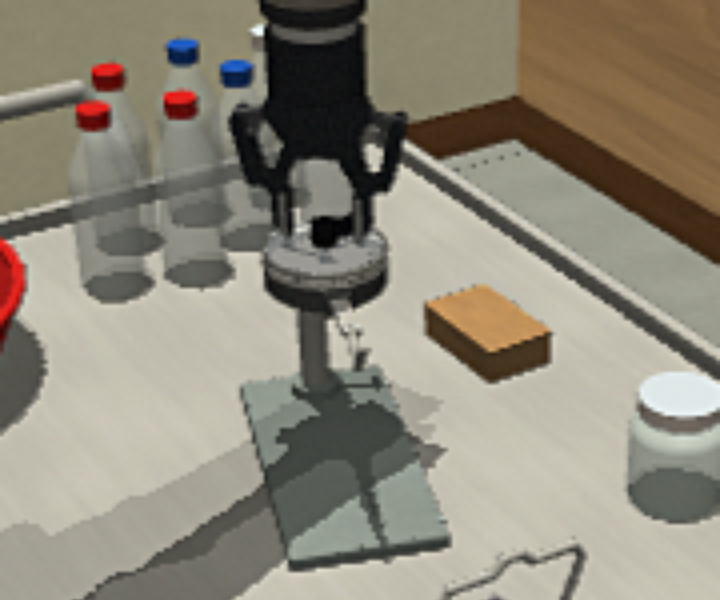

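View pics/w2.png

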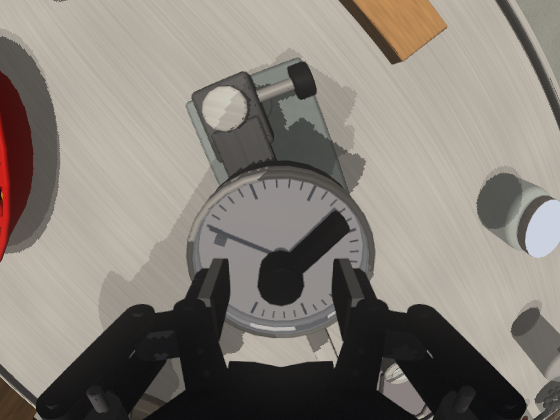

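Call:
carry_out(series="0 0 0 -0.15 0.6;0 0 0 -0.15 0.6;0 0 0 -0.15 0.6;0 0 0 -0.15 0.6;0 0 0 -0.15 0.6;0 0 0 -0.15 0.6;0 0 0 -0.15 0.6;0 0 0 -0.15 0.6")

```text
clock: 6.5
tcp_pos: [0.5363, 0.2028, 0.2152]
orientation: [1.589, 2.709, 0.002]
contact_force: [0.2, -0.4, 0.2]
grip_width: 0.0514
```

Call:
carry_out(series="0 0 0 -0.15 0.6;0 0 0 -0.15 0.6;0 0 0 -0.15 0.6;0 0 0 -0.15 0.6;0 0 0 -0.15 0.6;0 0 0 -0.15 0.6;0 0 0 0 0.6")

```text
clock: 7.38
tcp_pos: [0.5362, 0.2027, 0.2151]
orientation: [0.263, 3.129, 0.001]
contact_force: [0.6, -0.1, -0.5]
grip_width: 0.0514
```

Run:
```python
from h import *
from bench import r,eyes
import cv2
o=r.get_obs();print(o['moment'])
to(r,.536,.203,.214,90)
p=eyes.grab_frame('wrist');cv2.imwrite('pics/w3.png',cv2.resize(p['color'][150:360,160:400],None,fx=2.5,fy=2.5))
```

```text
[-0.0359676   0.00074047  0.02626236]
t 7.375 tcp [0.5362 0.2027 0.2151] yang 80.41 tilt -1.0 j [-0.49  0.33  0.02  1.83 -0.01  0.97  0.94] F [ 0.56 -0.09 -0.52] w 0.0514
move cm tool [0.03 0.03 0.11] yaw -0.167
```

View pics/w3.png

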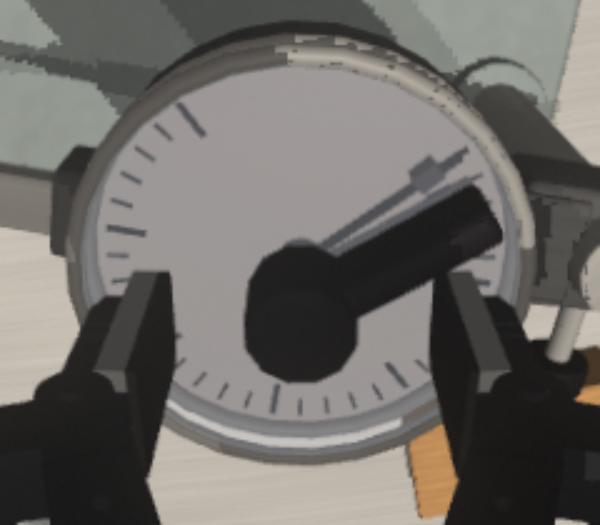

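The lever is being pushed and is now close to the live pointer's zero direction. I'll continue in small turns and watch the moment.

Call:
carry_out(series="0 0 0 -0.06 0.6;0 0 0 -0.06 0.6;0 0 0 0 0.6")

```text
clock: 7.8
tcp_pos: [0.5364, 0.2029, 0.2147]
orientation: [0.077, 3.139, 0.001]
contact_force: [2.3, 0.2, 0.3]
grip_width: 0.0517
```

```bash
cat > look.py <<'E'
from h import *
from bench import r,eyes
import cv2,sys
o=r.get_obs();print(o['moment'])
to(r,.536,.203,.214,90)
p=eyes.grab_frame('wrist');cv2.imwrite(sys.argv[1],cv2.resize(p['color'][150:360,160:400],None,fx=2.5,fy=2.5))
E
python3 look.py pics/w4.png
```

```text
[ 0.13316531 -0.36787384 -0.06770114]
t 7.8 tcp [0.5364 0.2029 0.2147] yang 87.2 tilt -1.0 j [-0.47  0.34 -0.    1.83  0.    0.97  1.05] F [2.27 0.21 0.33] w 0.0517
move cm tool [0.04 0.01 0.07] yaw -0.049
```

View pics/w4.png

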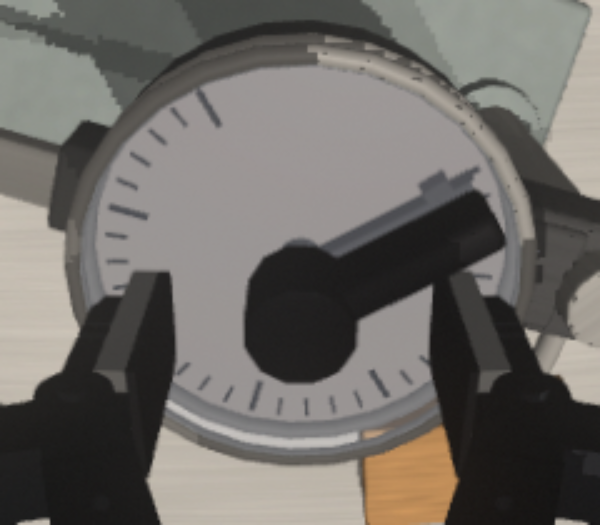

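The force rose to 2.3 N and the pointers overlap, so it's on the stop. One small extra nudge, then back off and lift.

Call:
carry_out(series="0 0 0 -0.02 0.6;0 0 0 0 0.6")

```text
clock: 8.1
tcp_pos: [0.5366, 0.203, 0.2147]
orientation: [0.042, 3.139, 0.001]
contact_force: [4.3, 1.5, -0.1]
grip_width: 0.0513
```

Call:
carry_out(series="0 0 0 0.1 0.6;0 0 0 0.1 0.6;0 0 -2 0 0.6;0 0 -4 0 0.6;0 0 -4 0 0.6")

```text
clock: 8.72
tcp_pos: [0.5345, 0.2023, 0.3147]
orientation: [-0.354, -3.119, 0.003]
contact_force: [0.4, -0.2, 1.1]
grip_width: 0.0514
```

Run:
```python
from h import *
from bench import r,eyes,spotter
import cv2
to(r,.493,-.128,.25,-4)
o=r.get_obs();p=eyes.grab_frame('wrist');cv2.imwrite('pics/w5.png',p['color'])
print([(d['confidence'],d['uv'],wray(p,o,d['uv'],.2105).round(4)) for d in spotter.mark_of(p,'lever_tip')])
```

```text
t 8.725 tcp [0.5345 0.2023 0.3147] yang 77.04 tilt -0.99999 j [-0.5   0.24  0.04  1.72 -0.01  1.18  0.88] F [ 0.35 -0.21  1.1 ] w 0.0514
move cm tool [ -3.38 -33.11   6.52] yaw 1.414
[(0.78, [325.2, 178.1], array([0.5178, 0.2391, 0.2105]))]
```

View pics/w5.png

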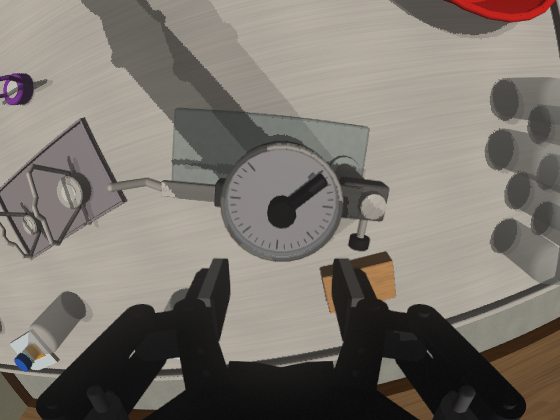

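The lever now points at about 117° in world (stop expected at 116°), so the peak pointer is home. I'll move above the large weight and measure it with the wrist camera.

Run:
```python
from h import *
from bench import r,eyes,spotter
T=eyes.grab_frame('top');S=eyes.grab_frame('side')
for n,a,b in [('bottle',(335,162),(371,258)),('jar',(250,156),(328,211)),('card',(153,165),(279,177))]:
    print(n,least_squares(lambda p:np.r_[proj(T,np.array([*p,0]))-a,proj(S,np.array([*p,0]))-b],[.6,0]).x.round(3))
to(r,.455,-.126,.26,86)
```

```text
bottle [ 0.702 -0.256]
jar [ 0.746 -0.001]
card [0.743 0.291]
t 8.925 tcp [0.5353 0.2026 0.3145] yang 77.05 tilt -1.0 j [-0.5   0.24  0.04  1.72 -0.01  1.18  0.88] F [-0.85 -0.13 -0.37] w 0.0514
move cm tool [  0.46 -33.82   5.45] yaw -0.156
```

Call:
carry_out(series="-0.6 -5.5 0 0 0.6;-0.6 -5.5 0 0 0.6;-0.6 -5.5 0 0 0.6;-0.6 -5.5 0 0 0.6;-0.8 -5.5 0 0 0.6;-0.8 -5.5 0 0 0.6;0 0 0 -0.156 0.6;0 0 0 0 0.6")

```text
clock: 9.93
tcp_pos: [0.4997, -0.128, 0.3127]
orientation: [-0.113, -3.136, -0.001]
contact_force: [-0.1, 0.3, 0.0]
grip_width: 0.0511
```

Run:
```python
from h import *
from bench import r,eyes,spotter
import cv2
to(r,.526,-.130,.25,86)
o=r.get_obs();p=eyes.grab_frame('wrist');cv2.imwrite('pics/w6.png',p['color'])
print([(d['confidence'],d['uv'],wray(p,o,d['uv'],.118).round(4)) for d in spotter.mark_of(p,'weight_large_notch')])
print([(d['confidence'],d['uv'],wray(p,o,d['uv'],.004).round(4)) for d in spotter.mark_of(p,'weight_large')])
```

```text
t 9.925 tcp [ 0.4997 -0.128   0.3127] yang 85.86 tilt -0.99999 j [-0.09  0.14  0.25  1.85 -0.04  1.15  1.67] F [-0.14  0.25  0.01] w 0.0511
move cm tool [-2.66 -0.01  6.26] yaw -0.002
[(0.8, [280.5, 176.1], array([ 0.494 , -0.1292,  0.118 ])), (0.61, [30.8, 22.4], array([ 0.2658, -0.4217,  0.118 ])), (0.3, [282.6, 160.2], array([ 0.4775, -0.1259,  0.118 ]))]
[(0.89, [278.1, 157.5], array([ 0.4936, -0.1326,  0.004 ])), (0.69, [79.4, 33.6], array([ 0.266 , -0.4194,  0.004 ])), (0.68, [221.1, 21.8], array([ 0.2976, -0.1952,  0.004 ])), (0.37, [366.6, 299.3], array([ 0.7388, -0.0021,  0.004 ]))]
```

View pics/w6.png

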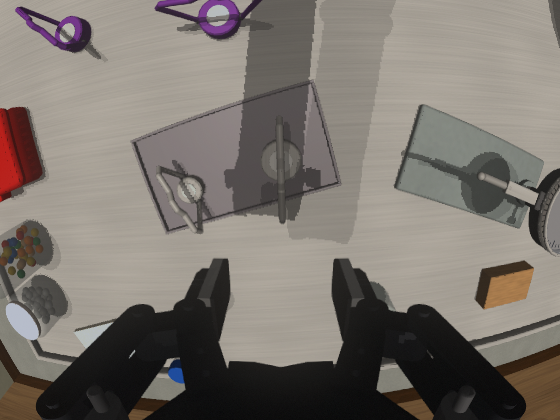

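The wrist view shows the large weight's handle from (280,117), the near end, to (282,221), the far end, nearly along tool x. The gauge is on the right.

Run:
```python
from h import *
from bench import r,eyes,spotter
import cv2
o=r.get_obs();p=eyes.grab_frame('wrist')
c=p['color'][100:240,200:360];cv2.imwrite('pics/w6c.png',cv2.resize(c,None,fx=4,fy=4,interpolation=cv2.INTER_CUBIC))
for uv in [(280,119),(282,219)]: print(wray(p,o,uv,.109).round(4))
```

```text
[ 0.4367 -0.1245  0.109 ]
[ 0.5463 -0.1301  0.109 ]
```

View pics/w6c.png

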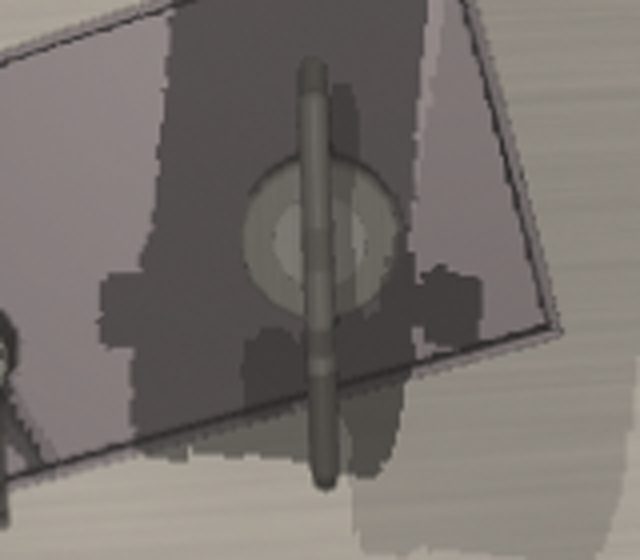

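Call:
carry_out(series="-1.3 0 3.5 -0.012 0.6;-1.3 -0.1 4 0 0.6;0 0 4 0 0.6;0 0 4 0 0.6;0 0 2 0 0.6;0 0 0 0 0.6")

```text
clock: 10.88
tcp_pos: [0.5256, -0.1296, 0.1377]
orientation: [-0.09, -3.136, -0.001]
contact_force: [0.4, -0.4, 1.5]
grip_width: 0.0511
```

Run:
```python
from h import *
from bench import r,eyes,spotter
import cv2
to(r,.526,-.1305,.098,86.6)
o=r.get_obs();p=eyes.grab_frame('wrist');cv2.imwrite('pics/w7.png',p['color'])
```

```text
t 10.875 tcp [ 0.5256 -0.1296  0.1377] yang 86.7 tilt -0.99999 j [-0.05  0.39  0.22  1.98 -0.12  0.79  1.75] F [ 0.38 -0.36  1.52] w 0.0511
move cm tool [-0.06 -0.09  3.97] yaw 0.002
```

View pics/w7.png

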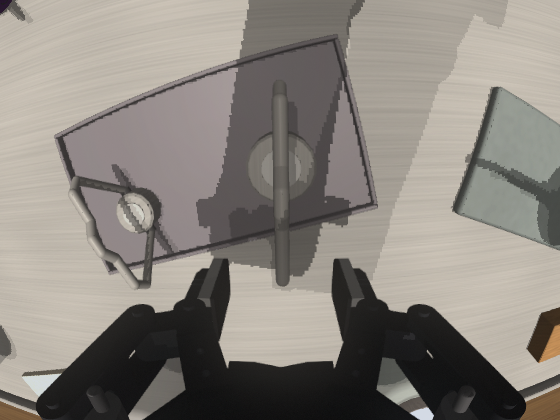

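Call:
carry_out(series="0 -0.05 2 0 0.6;0 0 2 0 0.6;0 0 0 0 0.6")

```text
clock: 11.3
tcp_pos: [0.5267, -0.1307, 0.0995]
orientation: [-0.091, -3.14, -0.0]
contact_force: [-0.8, -0.4, 0.3]
grip_width: 0.0512
```

Run:
```python
from h import *
from bench import r,eyes,spotter
import cv2
to(r,.526,-.1305,.098,86.6)
o=r.get_obs();p=eyes.grab_frame('wrist');cv2.imwrite('pics/w8.png',p['color'])
p=eyes.grab_frame('side');cv2.imwrite('pics/s8.png',cv2.resize(p['color'][190:310,220:380],None,fx=4.5,fy=4.5))
```

```text
t 11.3 tcp [ 0.5267 -0.1307  0.0995] yang 86.69 tilt -1.0 j [-0.03  0.45  0.2   2.   -0.14  0.71  1.77] F [-0.82 -0.36  0.28] w 0.0512
move cm tool [0.07 0.02 0.15] yaw 0.002
```

View pics/w8.png

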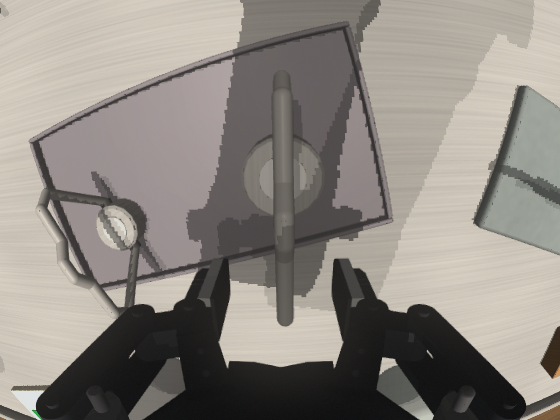

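View pics/s8.png

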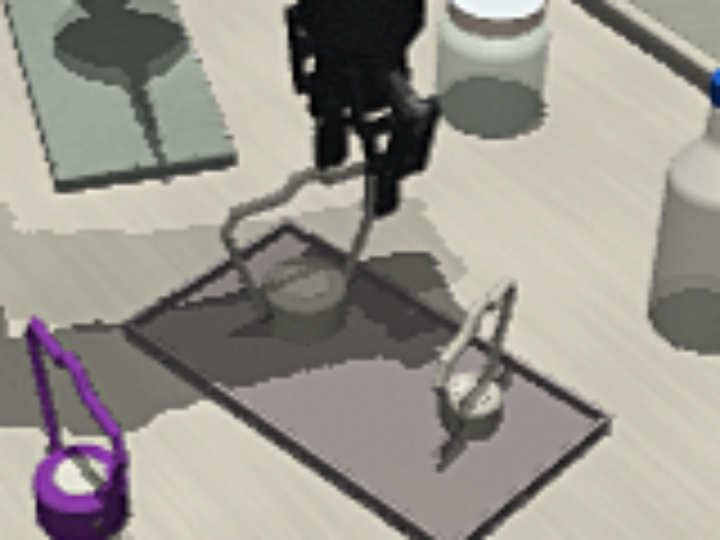

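The fingers straddle the flat far part of the handle, about (285,300) in the wrist view. Closing.

Call:
carry_out(series="0 0 0.1 0 0.4;0 0 0 0 0.2;0 0 0 0 0;0 0 0 0 0;0 0 0 0 0;0 0 0 0 0", grip_force=100)

```text
clock: 12.15
tcp_pos: [0.5275, -0.1308, 0.0988]
orientation: [0.09, 3.139, 0.0]
contact_force: [0.6, 2.1, 6.5]
grip_width: 0.0046
```

Call:
carry_out(series="0 0 -0.3 0 0;0 0 -0.5 0 0;0 0 -1 0 0;0 0 -1 0 0;0 0 0 0 0")

```text
clock: 12.78
tcp_pos: [0.5275, -0.1313, 0.1274]
orientation: [0.091, 3.138, -0.0]
contact_force: [-0.4, -0.3, -5.1]
grip_width: 0.0045
```

Run:
```python
from h import *
from bench import r,eyes,spotter
import cv2
to(r,.526,-.1305,.098,86.6)
o=r.get_obs();print(o['moment']);p=eyes.grab_frame('wrist');cv2.imwrite('pics/w9.png',p['color'])
p=eyes.grab_frame('side');cv2.imwrite('pics/s9.png',cv2.resize(p['color'][190:310,220:380],None,fx=4.5,fy=4.5))
```

```text
t 12.775 tcp [ 0.5275 -0.1313  0.1274] yang 86.68 tilt -1.0 j [-0.04  0.4   0.22  1.99 -0.12  0.76  1.76] F [-0.37 -0.25 -5.14] w 0.0045
move cm tool [0.16 0.07 2.94] yaw 0.001
[-0.03645461 -0.26693257 -0.03668539]
```

View pics/w9.png

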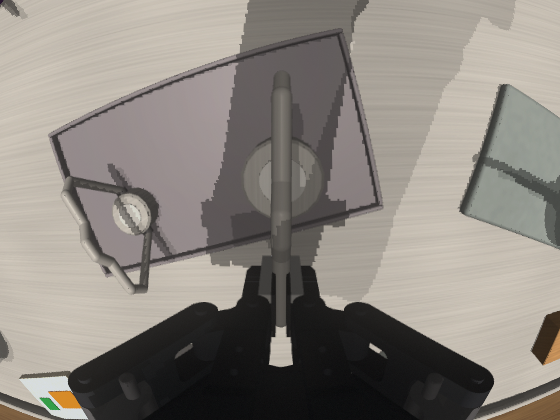

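View pics/s9.png

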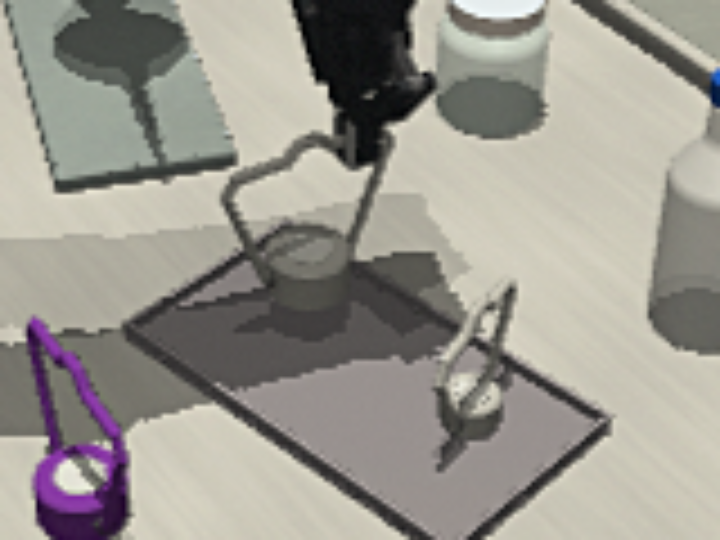

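It's lifted (about 5 N, level). Next I'll measure the notch in the tool frame.

Run:
```python
from h import *
from bench import r,eyes,spotter
import cv2
o=r.get_obs();p=eyes.grab_frame('wrist')
M=Ro.from_rotvec(o['orientation']).as_matrix()
for n,uv,zz in [('near',(282,74),.138),('far',(281,326),.138)]+[('notch%.2f'%d['confidence'],d['uv'],.147) for d in spotter.mark_of(p,'weight_large_notch')]+[('body',(284,178),.034+.029)]:
    X=wray(p,o,uv,zz);print(n,uv,X.round(4),'tool',(M.T@(X-o['tcp_pos'])).round(4))
cv2.imwrite('pics/w9c.png',cv2.resize(p['color'][60:350,200:360],None,fx=3,fy=2,interpolation=cv2.INTER_CUBIC))
T=eyes.grab_frame('top');S=eyes.grab_frame('side')
for n,c in(('T',T),('S',S)):print(n,[(round(d['confidence'],2),d['uv']) for q in('weight_large_notch','hook_seat') for d in spotter.mark_of(c,q)], 'pred notch',proj(c,o['tcp_pos']+M@np.array([.034,0,-.02])))
cv2.imwrite('pics/s10.png',cv2.resize(S['color'][200:300,240:340],None,fx=6,fy=6,interpolation=cv2.INTER_CUBIC))
```

```text
near (282, 74) [ 0.4348 -0.1267  0.138 ] tool [ 0.092  -0.0009 -0.0116]
far (281, 326) [ 0.5463 -0.1335  0.138 ] tool [-0.0197 -0.0013 -0.0115]
notch0.73 [279.5, 229.4] [ 0.4922 -0.1309  0.147 ] tool [ 0.0344 -0.0019 -0.0205]
body (284, 178) [ 0.4926 -0.1285  0.063 ] tool [0.0343 0.0006 0.0635]
T [(0.57, [334.8, 303.0]), (0.55, [219.9, 231.7]), (0.72, [218.2, 227.9])] pred notch [301.41848298 225.05181866]
S [(0.87, [233.7, 267.1]), (0.76, [290.1, 222.2]), (0.56, [277.9, 338.4]), (0.46, [251.6, 181.3])] pred notch [287.90915949 221.01539883]
```

View pics/w9c.png

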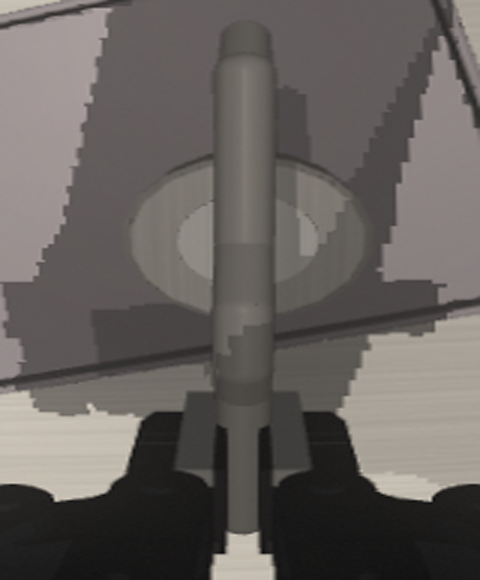

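View pics/s10.png

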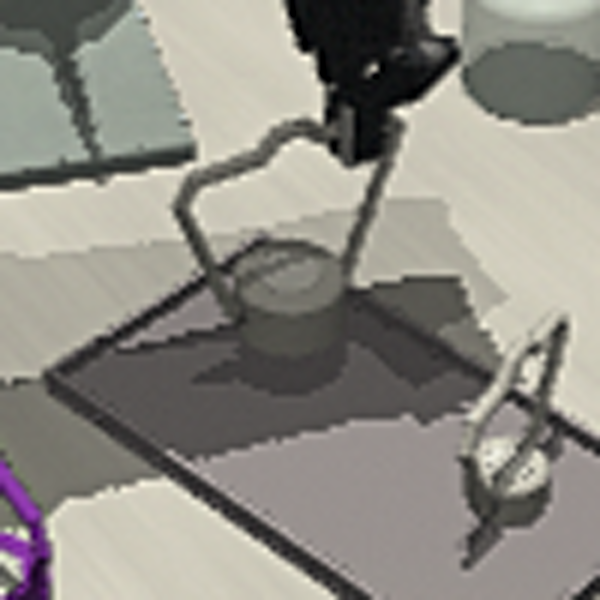

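Call:
carry_out(series="0 0 -1.5 0 0;0 0 -2 0 0;0 0 -2 0 0;0.5 1 -1.5 0 0;0.8 2 -0.6 0 0;0.8 2.2 0 0.05 0;0.8 2.4 0 0.08 0;0.6 2 0 0.08 0")

```text
clock: 14.28
tcp_pos: [0.5003, -0.0307, 0.2028]
orientation: [-0.422, -3.113, -0.001]
contact_force: [0.3, -0.0, -5.0]
grip_width: 0.0045
```

Call:
carry_out(series="0.3 1.0 0 0.065 0;0 0 0 0 0;0 0 0 0 0")

```text
clock: 14.65
tcp_pos: [0.5008, -0.0223, 0.2025]
orientation: [0.519, 3.098, -0.0]
contact_force: [0.5, -1.0, -5.0]
grip_width: 0.0044
```

Run:
```python
from h import *
from bench import r,eyes,spotter
import cv2
to(r,.5258,.0678,.203,70.9)
o=r.get_obs();p=eyes.grab_frame('wrist');cv2.imwrite('pics/w11.png',p['color'])
T=eyes.grab_frame('top');S=eyes.grab_frame('side')
for n,c in(('T',T),('S',S)):print(n,[(round(d['confidence'],2),d['uv']) for d in spotter.mark_of(c,'hook_seat')], 'pred seat',proj(c,np.array([.4924,.0783,.175])))
print([(round(d['confidence'],2),d['uv'],wray(p,o,d['uv'],.175).round(4)) for d in spotter.mark_of(p,'hook_seat')])
cv2.imwrite('pics/s11.png',cv2.resize(S['color'][130:280,190:340],None,fx=4,fy=4,interpolation=cv2.INTER_CUBIC))
cv2.imwrite('pics/t11.png',cv2.resize(T['color'][170:290,150:310],None,fx=5,fy=5,interpolation=cv2.INTER_CUBIC))
```

```text
t 14.65 tcp [ 0.5008 -0.0223  0.2025] yang 70.99 tilt -1.0 j [-0.28  0.23  0.23  2.02 -0.07  0.9   1.23] F [ 0.46 -0.95 -4.98] w 0.0044
move cm tool [ 0.57  9.34 -0.05] yaw 0.002
T [(0.68, [220.6, 229.3])] pred seat [220.03434004 230.91009279]
S [(0.58, [251.9, 179.6])] pred seat [248.59373746 178.80157223]
[(0.59, [447.7, 189.5], array([0.4959, 0.0779, 0.175 ])), (0.42, [279.8, 228.0], array([ 0.4861, -0.0192,  0.175 ]))]
```

View pics/w11.png

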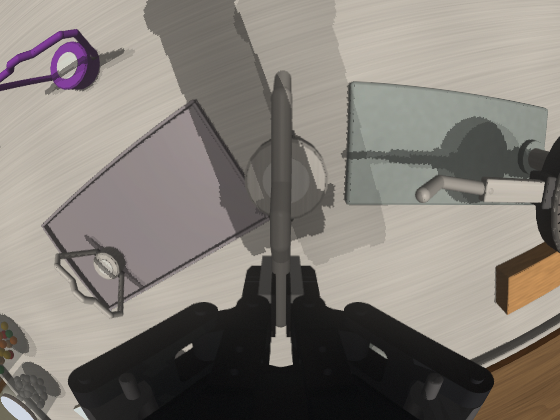

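View pics/s11.png

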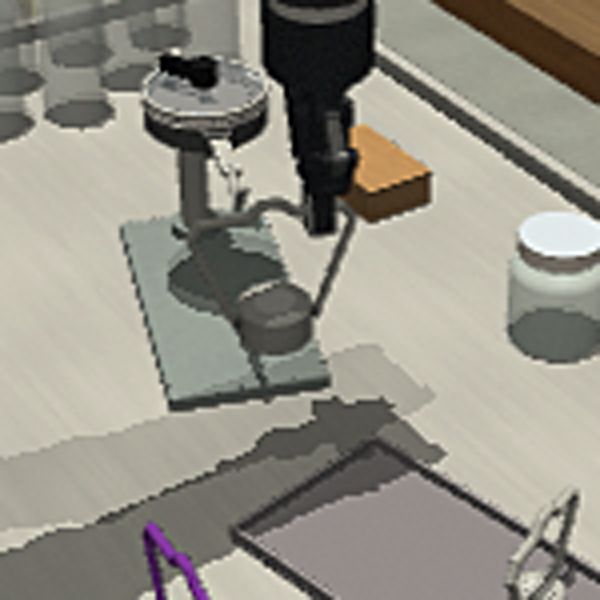

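View pics/t11.png

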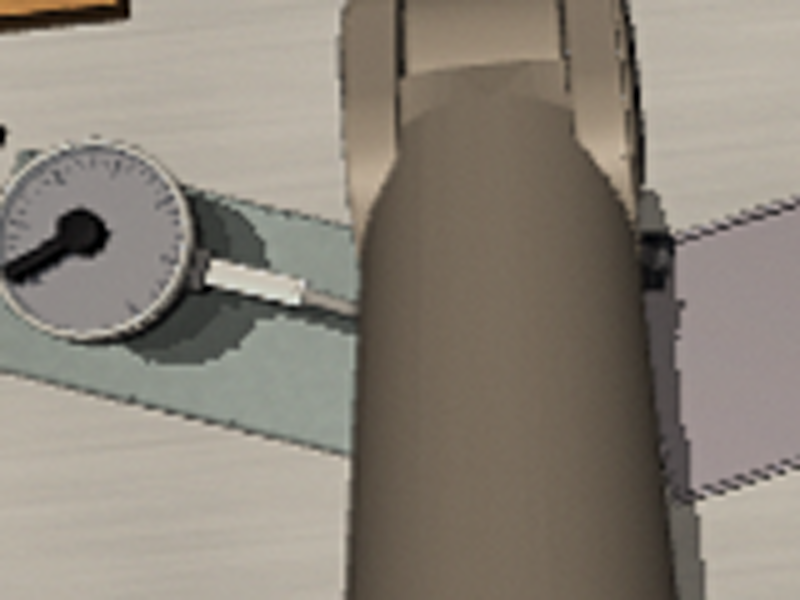

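The wrist view shows the hook: outer tip end at (424,194), V bottom near (455,183), and the white arm starting at (486,187). I'll compare these with the predictions.

Run:
```python
from h import *
from bench import r,eyes,spotter
import cv2
o=r.get_obs();p=eyes.grab_frame('wrist')
c=p['color'][160:220,400:560];cv2.imwrite('pics/w11c.png',cv2.resize(c,None,fx=5,fy=5,interpolation=cv2.INTER_CUBIC))
a=np.radians(-19.1)
M=Ro.from_rotvec(o['orientation']).as_matrix()
for n,uv,zz in [('tip',(424,194),.197),('v',(440,184),.186),('arm',(487,190),.184),('arm2',(545,193),.184)]:
    X=wray(p,o,uv,zz);d=X[:2]-np.array([.5355,.202]);print(n,X.round(4),'gauge',round(d@[np.cos(a),np.sin(a)],4),round(d@[-np.sin(a),np.cos(a)],4))
```

```text
tip [0.4843 0.0544 0.197 ] gauge -0.0001 -0.1562
v [0.4868 0.0686 0.186 ] gauge -0.0024 -0.142
arm [0.5007 0.0992 0.184 ] gauge 0.0008 -0.1085
arm2 [0.518  0.1469 0.184 ] gauge 0.0015 -0.0578
```

View pics/w11c.png

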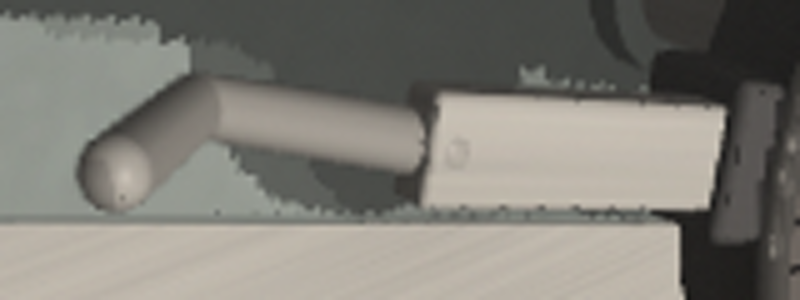

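Agreement is within 2 mm. Now advance over the hook.

Call:
carry_out(series="0.1 1 0 0 0;0.1 2 0 0 0;0.1 2 0 0 0;0.1 2 0 0 0;0.1 1.5 0 0 0;0 0.9 0 0 0;0 0 0 0 0;0 0 0 0 0")

```text
clock: 16.0
tcp_pos: [0.5268, 0.0676, 0.2022]
orientation: [-0.522, -3.098, 0.001]
contact_force: [-0.2, 0.7, -4.6]
grip_width: 0.0042
```

```bash
cat > look2.py <<'E'
from h import *
from bench import r,eyes,spotter
import cv2,sys
k=sys.argv[1]
to(r,.5264,.0687,.156,70.9)
p=eyes.grab_frame('wrist');cv2.imwrite(f'pics/w{k}.png',cv2.resize(p['color'][60:360,180:560],None,fx=2,fy=2,interpolation=cv2.INTER_CUBIC))
S=eyes.grab_frame('side')
cv2.imwrite(f'pics/s{k}.png',cv2.resize(S['color'][130:250,190:310],None,fx=5,fy=5,interpolation=cv2.INTER_CUBIC))
E
python3 look2.py 12
```

```text
t 16.0 tcp [0.5268 0.0676 0.2022] yang 70.87 tilt -1.0 j [-0.4   0.28  0.19  1.95 -0.06  0.92  1.05] F [-0.2   0.67 -4.58] w 0.0042
move cm tool [0.07 0.1  4.62] yaw -0.0
```

View pics/w12.png

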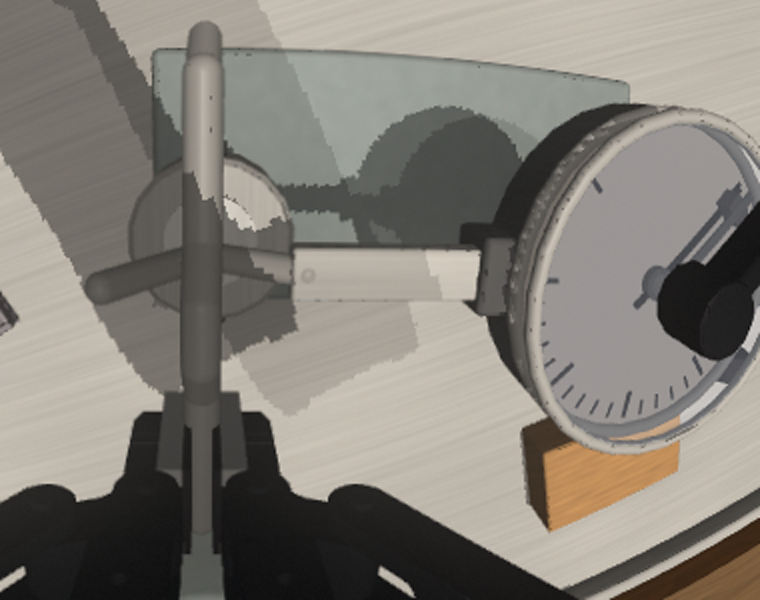

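View pics/s12.png

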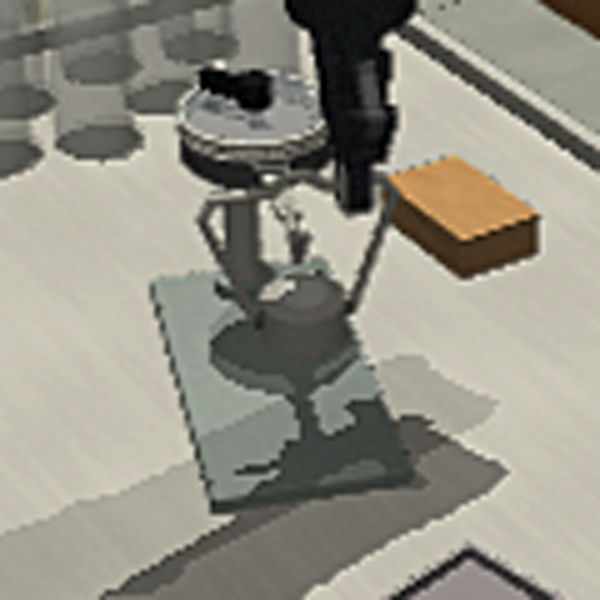

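The notch is over the hook's V and the rod crosses mid-V. Now lower towards contact.

Call:
carry_out(series="0 0.1 1 0 0;0 0 1 0 0;0 0 1 0 0;0 0 0.8 0 0;0 0 0.2 0 0;0 0 0 0 0;0 0 0 0 0")

```text
clock: 16.98
tcp_pos: [0.5276, 0.0695, 0.1626]
orientation: [0.52, 3.098, 0.001]
contact_force: [0.4, 0.8, -5.8]
grip_width: 0.0044
```

```bash
python3 look2.py 13
```

```text
t 16.975 tcp [0.5276 0.0695 0.1626] yang 70.93 tilt -1.0 j [-0.39  0.34  0.18  1.98 -0.08  0.83  1.07] F [ 0.39  0.75 -5.8 ] w 0.0044
move cm tool [ 0.09 -0.11  0.66] yaw 0.001
```

View pics/w13.png

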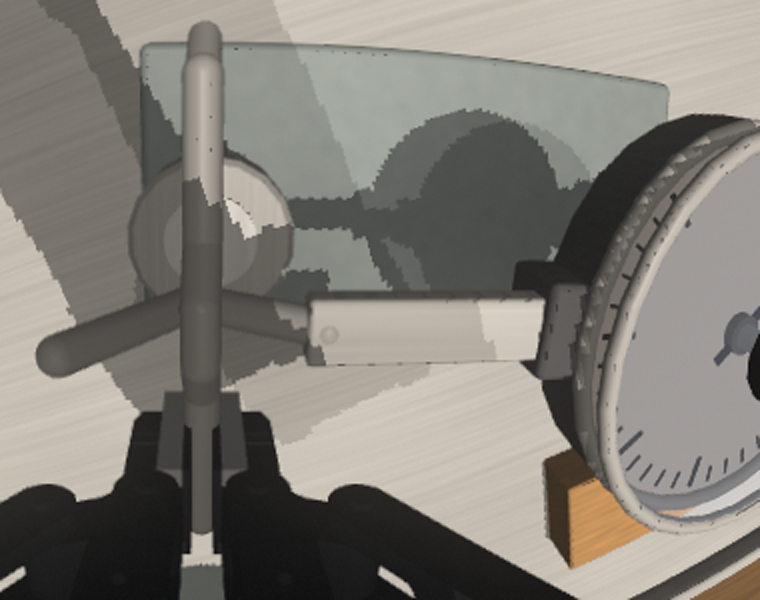

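View pics/s13.png

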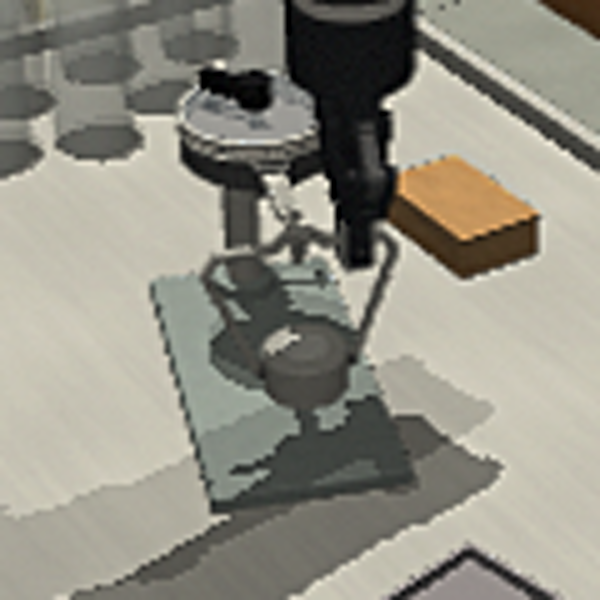

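Call:
carry_out(series="0 -0.1 0.3 0 0;0 0 0.3 0 0;0 0 0.2 0 0;0 0 0 0 0;0 0 0 0 0")

```text
clock: 17.7
tcp_pos: [0.5271, 0.0687, 0.1544]
orientation: [0.52, 3.098, 0.0]
contact_force: [0.1, 1.4, -3.3]
grip_width: 0.0047
```

Call:
carry_out(series="0 0 0.1 0 0;0 0 0.1 0 0;0 0 0 0 0;0 0 0 0 0")

```text
clock: 18.2
tcp_pos: [0.5271, 0.0687, 0.1524]
orientation: [0.52, 3.098, 0.001]
contact_force: [1.0, 2.3, -2.7]
grip_width: 0.0041
```

```bash
python3 look2.py 14
```

```text
t 18.2 tcp [0.5271 0.0687 0.1524] yang 70.94 tilt -1.0 j [-0.39  0.35  0.18  1.99 -0.08  0.81  1.07] F [ 1.02  2.28 -2.74] w 0.0041
move cm tool [ 0.07 -0.03 -0.36] yaw 0.001
```

View pics/w14.png

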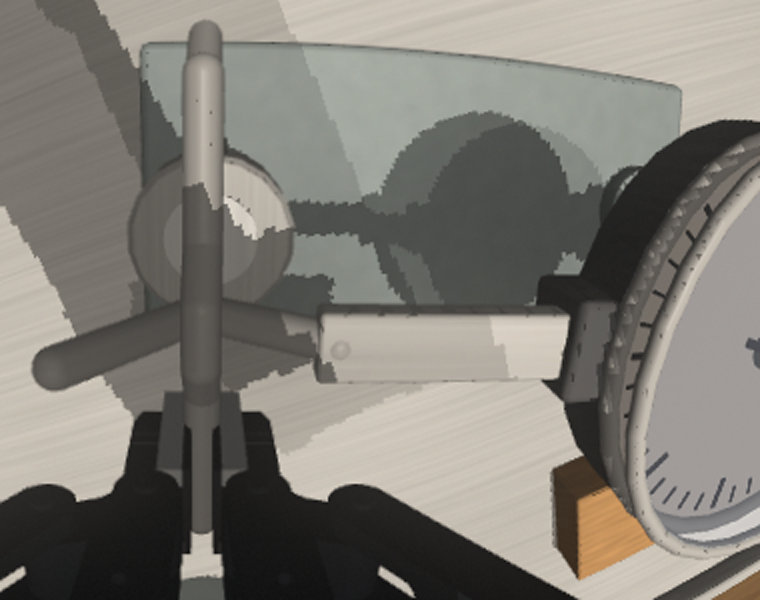

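Contact: the hook is taking load, with a +y side force, so the rod rests on the outer flank. I'll shift slightly inward.

Call:
carry_out(series="0 0.1 0 0 0;0 0.1 0 0 0;0 0 0 0 0;0 0 0 0 0")

```text
clock: 18.8
tcp_pos: [0.5274, 0.07, 0.1522]
orientation: [-0.521, -3.098, 0.001]
contact_force: [-0.9, -0.8, -3.1]
grip_width: 0.0045
```

```bash
cat > f.py <<'E'
from h import *
from bench import r,eyes
f=[]
import numpy as np
for i in range(4):
    eyes.grab_frame('side');f.append(r.get_obs()['contact_force'])
print(np.mean(f,0).round(2));to(r,.5264,.0687,.147)
E
python3 f.py
```

```text
[-0.1  -0.78 -3.52]
t 19.0 tcp [0.5274 0.0701 0.1522] yang 70.93 tilt -1.0 j [-0.39  0.35  0.18  1.99 -0.08  0.81  1.07] F [-0.89 -1.7  -3.27] w 0.0047
move cm tool [ 0.05 -0.17  0.52] yaw None
```

Call:
carry_out(series="0 -0.05 0.1 0 0;0 0 0.1 0 0;0 0 0.1 0 0;0 0 0.1 0 0;0 0 0 0 0;0 0 0 0 0;0 0 0 0 0")

```text
clock: 19.88
tcp_pos: [0.5276, 0.0702, 0.1484]
orientation: [0.52, 3.098, 0.001]
contact_force: [0.7, 2.7, -1.3]
grip_width: 0.0044
```

```bash
python3 f.py
```

```text
[ 0.11  2.97 -0.86]
t 20.075 tcp [0.5275 0.0701 0.1483] yang 70.94 tilt -1.0 j [-0.39  0.36  0.17  1.99 -0.08  0.8   1.07] F [ 0.54  3.48 -0.68] w 0.0043
move cm tool [ 0.06 -0.17  0.13] yaw None
```

Call:
carry_out(series="0 0.1 0 0 0;0 0.05 0 0 0;0 0 0 0 0;0 0 0 0 0")

```text
clock: 20.58
tcp_pos: [0.5277, 0.0706, 0.1481]
orientation: [-0.521, -3.098, 0.001]
contact_force: [-1.2, -1.3, -1.4]
grip_width: 0.0047
```

```bash
python3 f.py
python3 - <<'E'
from bench import eyes
import cv2
p=eyes.grab_frame('top');cv2.imwrite('pics/t15.png',cv2.resize(p['color'][180:270,120:270],None,fx=5,fy=5,interpolation=cv2.INTER_CUBIC))
E
```

```text
[-1.61 -2.97 -1.48]
t 20.775 tcp [0.5277 0.0707 0.1481] yang 70.92 tilt -1.0 j [-0.39  0.36  0.17  1.99 -0.08  0.8   1.07] F [-1.82 -2.93 -1.24] w 0.0044
move cm tool [ 0.06 -0.23  0.11] yaw None
```

View pics/t15.png

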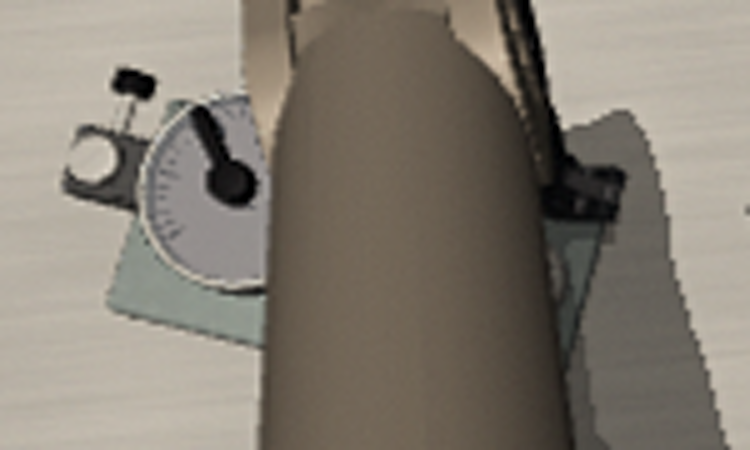

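The lever shows about 1.65 rad on the way to 2.3 (roughly 72 % load), consistent with −1.4 N left. I'll go 2 mm more with a half-millimetre recentring.

Call:
carry_out(series="0 -0.05 0.1 0 0;0 0 0.1 0 0;0 0 0 0 0;0 0 0 0 0;0 0 0 0 0")

```text
clock: 21.45
tcp_pos: [0.5278, 0.071, 0.1463]
orientation: [0.52, 3.098, 0.0]
contact_force: [-0.6, -1.2, -0.6]
grip_width: 0.0051
```

```bash
python3 f.py
python3 - <<'E'
from bench import eyes
import cv2
p=eyes.grab_frame('top');cv2.imwrite('pics/t16.png',cv2.resize(p['color'][180:270,120:270],None,fx=5,fy=5,interpolation=cv2.INTER_CUBIC))
E
```

```text
[-1.25 -0.85 -0.49]
t 21.65 tcp [0.5278 0.0709 0.1463] yang 70.93 tilt -1.0 j [-0.39  0.36  0.17  1.99 -0.09  0.8   1.07] F [-2.25 -0.6  -0.54] w 0.0042
move cm tool [ 0.06 -0.26 -0.07] yaw None
```

View pics/t16.png

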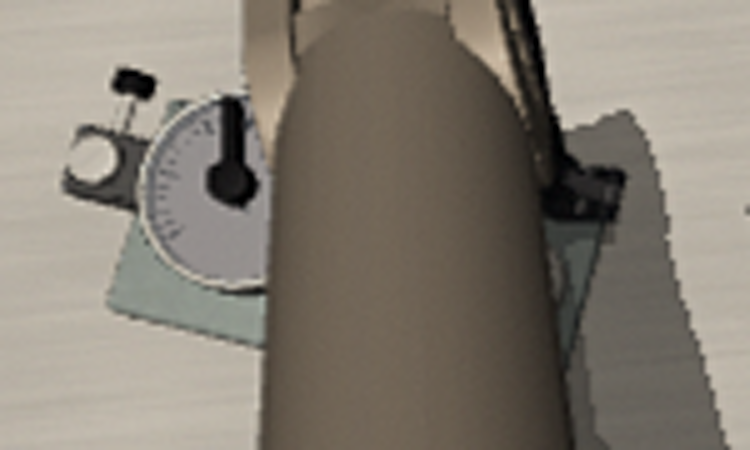

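It reads about 2.06 rad, so roughly 1 mm of sinking is left. Release gently.

Call:
carry_out(series="0 0 0 0 0;0 0 0 0 0.08;0 0 0 0 0.12;0 0 0 0 0.18;0 0 0 0 0.25;0 0 0 0 0.35;0 0 0 0 0.4", grip_force=20)

```text
clock: 22.58
tcp_pos: [0.5278, 0.0708, 0.1463]
orientation: [0.52, 3.098, 0.0]
contact_force: [-0.2, -0.5, 0.7]
grip_width: 0.0345
```

```bash
python3 look2.py 17
python3 - <<'E'
from bench import eyes
import cv2
p=eyes.grab_frame('top');cv2.imwrite('pics/t17.png',cv2.resize(p['color'][180:270,120:270],None,fx=5,fy=5,interpolation=cv2.INTER_CUBIC))
E
```

```text
t 22.575 tcp [0.5278 0.0708 0.1463] yang 70.93 tilt -1.0 j [-0.39  0.36  0.17  1.99 -0.09  0.8   1.07] F [-0.19 -0.53  0.67] w 0.0345
move cm tool [ 0.06 -0.25 -0.97] yaw 0.0
```

View pics/w17.png

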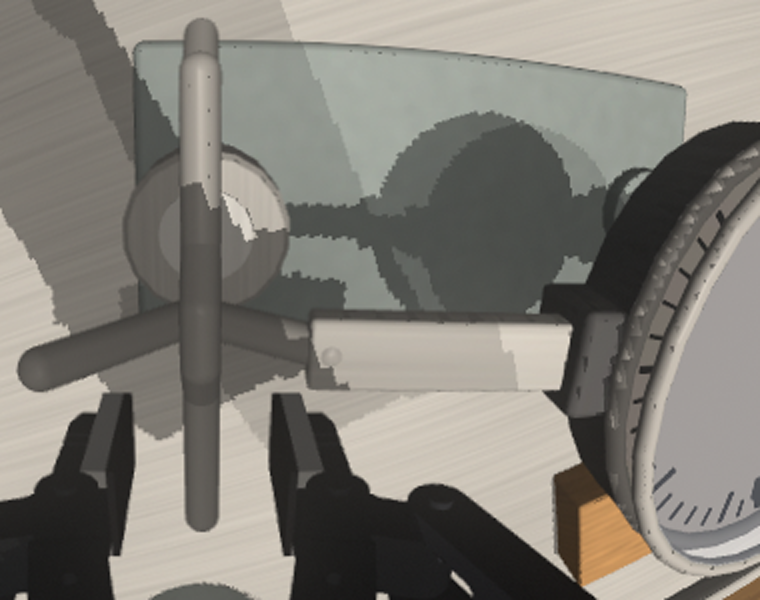

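View pics/s17.png

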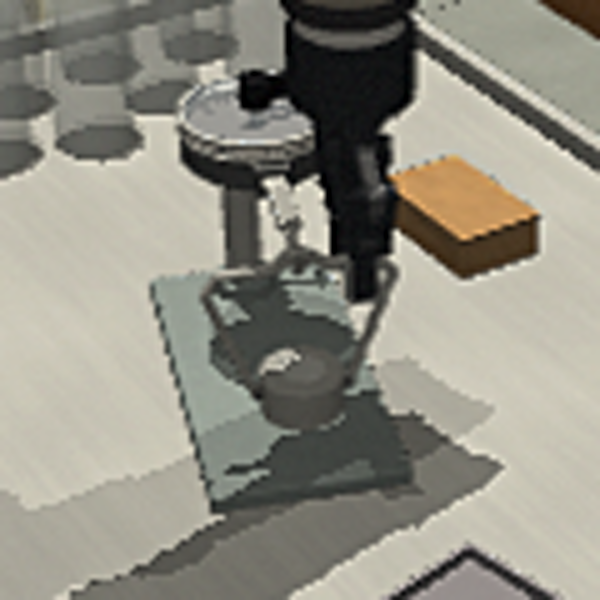

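View pics/t17.png

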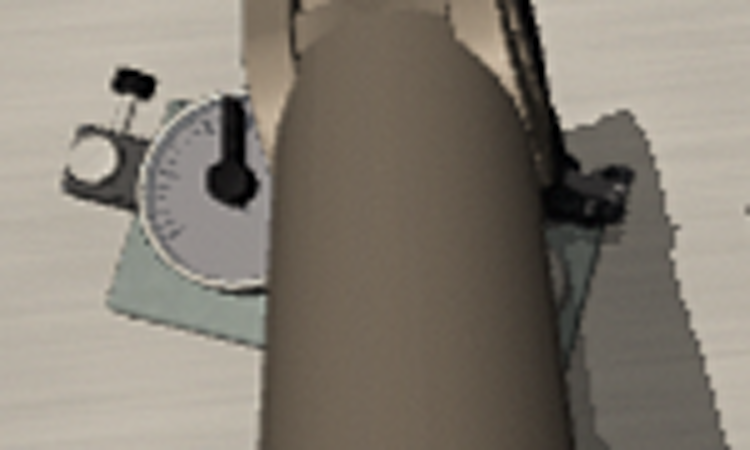

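It hangs free, with clear gaps on both sides of the rod at wrist crop (200,440). I'll let it settle.

Call:
carry_out(series="0 0 0 0 0.4;0 0 0 0 0.4;0 0 0 0 0.4;0 0 0 0 0.4;0 0 0 0 0.4;0 0 0 0 0.4;0 0 0 0 0.4;0 0 0 0 0.4")

```text
clock: 23.72
tcp_pos: [0.5278, 0.0708, 0.1463]
orientation: [-0.52, -3.098, -0.0]
contact_force: [-0.3, 0.8, 0.7]
grip_width: 0.0343
```

```bash
python3 look2.py 18
python3 - <<'E'
from h import *
from bench import r,eyes,spotter
import cv2
p=eyes.grab_frame('top');cv2.imwrite('pics/t18.png',cv2.resize(p['color'][180:270,120:270],None,fx=5,fy=5,interpolation=cv2.INTER_CUBIC))
for d in spotter.mark_of(p,'lever_tip')[:2]:
    X=least_squares(lambda q:proj(p,np.array([*q,.2105]))-d['uv'],[.5,.2]).x;dd=X-[.5355,.202]
    print(d['confidence'],d['uv'],X,'q',np.radians(135-19.1-np.degrees(np.arctan2(dd[1],dd[0]))))
E
```

```text
t 23.725 tcp [0.5278 0.0708 0.1463] yang 70.93 tilt -1.0 j [-0.39  0.36  0.17  1.99 -0.09  0.8   1.07] F [-0.31  0.76  0.7 ] w 0.0343
move cm tool [ 0.06 -0.25 -0.97] yaw 0.001
0.52 [167.0, 203.6] [0.56668752 0.19959641] q 2.099753421335789
```

View pics/t18.png

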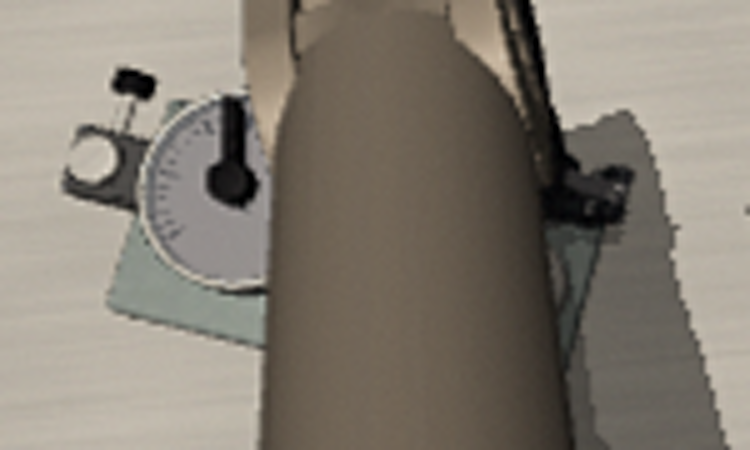

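View pics/w18.png

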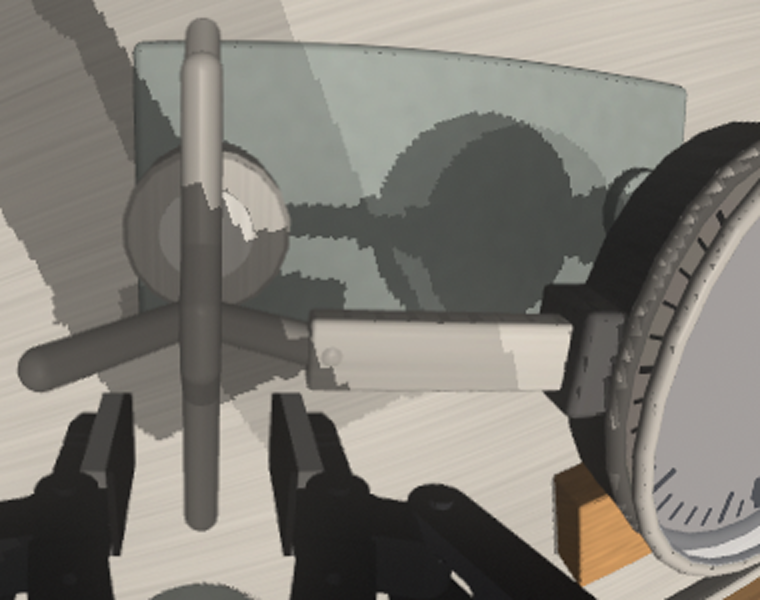

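Settled: peak reads about 2.1 rad and the weight is motionless with the rod centred between the open pads. Regrip gently.

Call:
carry_out(series="0 0 0 0 0.3;0 0 0 0 0.2;0 0 0 0 0.12;0 0 0 0 0.05;0 0 0 0 0;0 0 -0.1 0 0;0 0 -0.1 0 0;0 0 0 0 0", grip_force=30)

```text
clock: 24.92
tcp_pos: [0.5277, 0.0705, 0.1483]
orientation: [-0.521, -3.098, 0.001]
contact_force: [-0.7, -1.4, -1.3]
grip_width: 0.0067
```

Call:
carry_out(series="0 0 -0.1 0 0;0 0 -0.1 0 0;0 0 -0.2 0 0;0 0 0 0 0", grip_force=100)

```text
clock: 25.42
tcp_pos: [0.5274, 0.0707, 0.1522]
orientation: [-0.52, -3.098, 0.001]
contact_force: [-0.6, -2.7, -2.3]
grip_width: 0.0046
```

```bash
python3 f.py; python3 look2.py 19
python3 - <<'E'
from bench import eyes
import cv2
p=eyes.grab_frame('top');cv2.imwrite('pics/t19.png',cv2.resize(p['color'][180:270,120:270],None,fx=5,fy=5,interpolation=cv2.INTER_CUBIC))
E
```

```text
[-1.04 -2.61 -2.77]
t 25.625 tcp [0.5275 0.0707 0.1521] yang 70.93 tilt -1.0 j [-0.39  0.35  0.17  1.99 -0.08  0.81  1.07] F [-1.1  -3.17 -3.26] w 0.0044
move cm tool [ 0.04 -0.22  0.51] yaw None
t 25.625 tcp [0.5275 0.0707 0.1521] yang 70.93 tilt -1.0 j [-0.39  0.35  0.17  1.99 -0.08  0.81  1.07] F [-1.1  -3.17 -3.26] w 0.0044
move cm tool [ 0.04 -0.22 -0.39] yaw 0.001
```

View pics/t19.png

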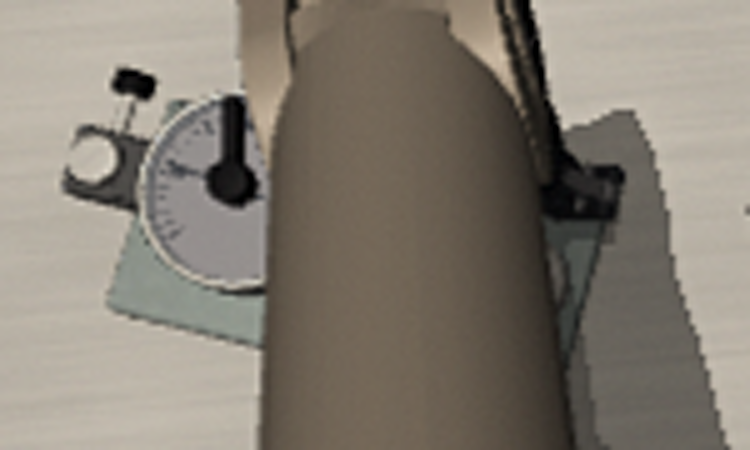

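View pics/w19.png

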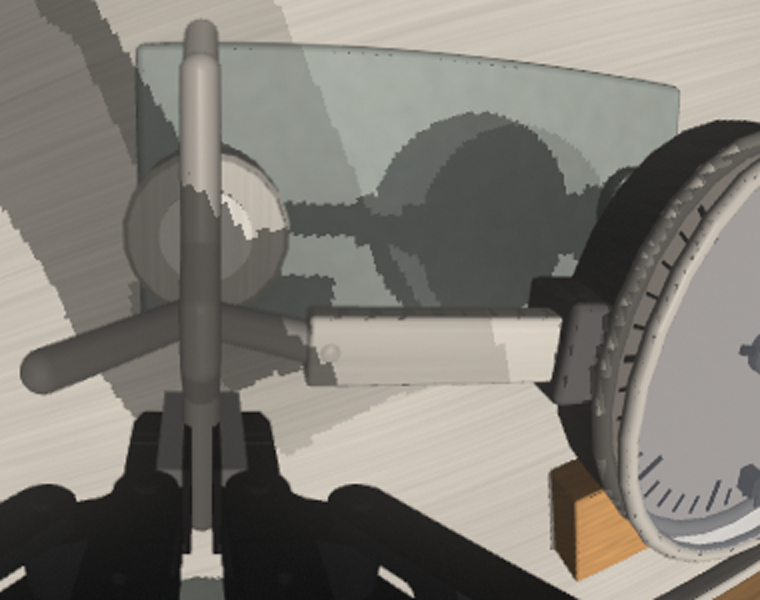

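The live pointer has fallen back to (175,168), leaving the peak lever in place at (232,100). Lift off, then retreat along −y.

Call:
carry_out(series="0 -0.1 -0.2 0 0;0 -0.1 -0.3 0 0;0 0 -0.5 0 0;0 0 -1 0 0;0 0 -1.2 0 0;0 0 -1.2 0 0;0 0 -1 0 0;0 0 0 0 0")

```text
clock: 26.78
tcp_pos: [0.5277, 0.0691, 0.2074]
orientation: [0.52, 3.096, 0.001]
contact_force: [0.5, 0.3, -5.2]
grip_width: 0.005
```

```bash
python3 look2.py 20
```

```text
t 26.775 tcp [0.5277 0.0691 0.2074] yang 70.93 tilt -1.0 j [-0.4   0.28  0.19  1.94 -0.06  0.93  1.05] F [ 0.46  0.3  -5.15] w 0.005
move cm tool [ 0.12 -0.09  5.14] yaw 0.001
```

View pics/w20.png

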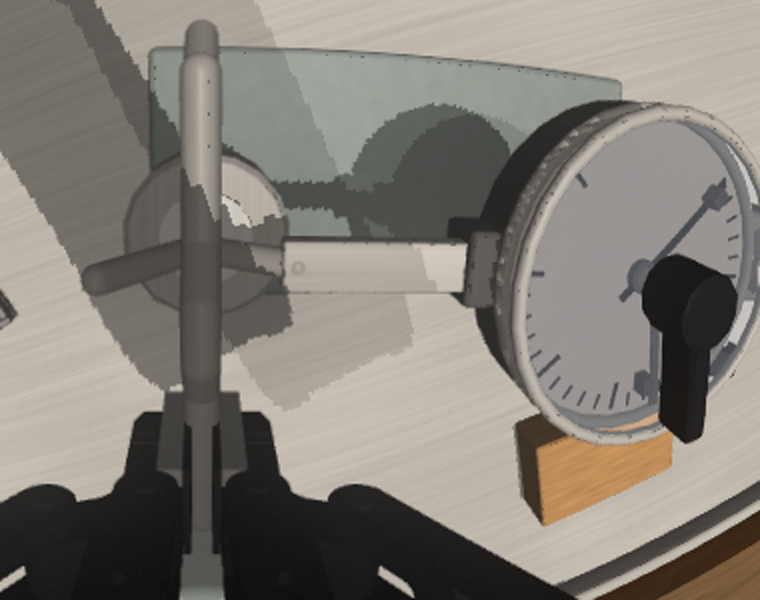

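View pics/s20.png

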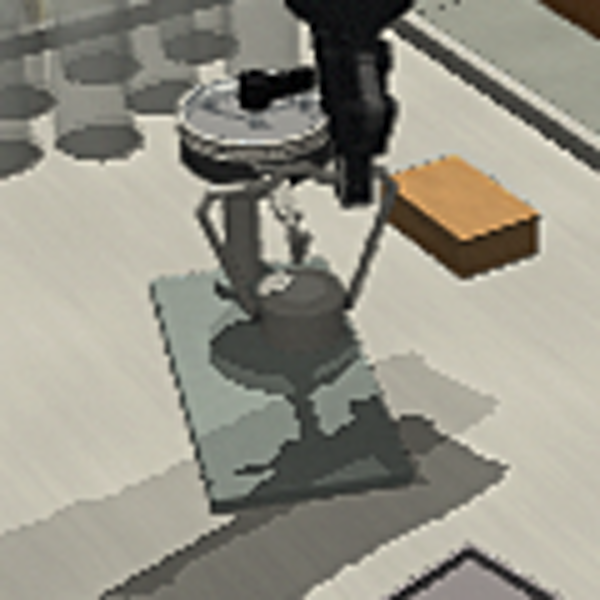

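Call:
carry_out(series="0 -1 0 0 0;0 -2 0 0 0;0 -2 0 0 0;0 -2 0 0 0;0 -2 0 0 0;0 -1.5 0 -0.05 0;0 -1 0 -0.08 0;0 0 0 -0.08 0")

```text
clock: 27.88
tcp_pos: [0.4894, -0.0418, 0.2064]
orientation: [0.192, 3.136, -0.0]
contact_force: [0.4, -0.3, -4.9]
grip_width: 0.0044
```

Call:
carry_out(series="0 0 0 -0.065 0;0 0 0 0 0")

```text
clock: 28.12
tcp_pos: [0.4898, -0.0407, 0.2064]
orientation: [0.093, 3.14, 0.0]
contact_force: [1.2, 0.4, -4.5]
grip_width: 0.0043
```

Run:
```python
from h import *
from bench import r
to(r,.5265,-.131,.12,86.7)
```

```text
t 28.125 tcp [ 0.4898 -0.0407  0.2064] yang 86.61 tilt -1.0 j [-0.22  0.21  0.2   2.03 -0.05  0.9   1.52] F [ 1.22  0.41 -4.53] w 0.0043
move cm tool [-4.2  -8.8   8.64] yaw -0.002
```

Call:
carry_out(series="-0.6 -1 0 0 0;-1 -2 0 0 0;-1 -2 0 0 0;-1 -2 1 0 0;-0.6 -1.3 1.5 0 0;0 -0.5 2 0 0;0 0 2 0 0;0 0 1 0 0")

```text
clock: 29.12
tcp_pos: [0.526, -0.1302, 0.1296]
orientation: [-0.091, -3.138, -0.0]
contact_force: [-0.8, -0.2, -4.7]
grip_width: 0.0044
```

Call:
carry_out(series="0 0 0.5 0 0;0 0 0 0 0;0 0 0 0 0")

```text
clock: 29.5
tcp_pos: [0.5274, -0.1302, 0.1269]
orientation: [0.091, 3.139, -0.0]
contact_force: [-0.1, -0.4, -5.1]
grip_width: 0.0046
```

Run:
```python
from h import *
from bench import r,eyes
import cv2
to(r,.5275,-.131,.1,86.7)
p=eyes.grab_frame('wrist');cv2.imwrite('pics/w21.png',p['color'])
S=eyes.grab_frame('side')
cv2.imwrite('pics/s21.png',cv2.resize(S['color'][200:320,240:360],None,fx=5,fy=5,interpolation=cv2.INTER_CUBIC))
```

```text
t 29.5 tcp [ 0.5274 -0.1302  0.1269] yang 86.69 tilt -1.0 j [-0.05  0.41  0.23  1.99 -0.13  0.76  1.76] F [-0.11 -0.38 -5.11] w 0.0046
move cm tool [-0.01 -0.08  2.69] yaw -0.0
```

View pics/w21.png

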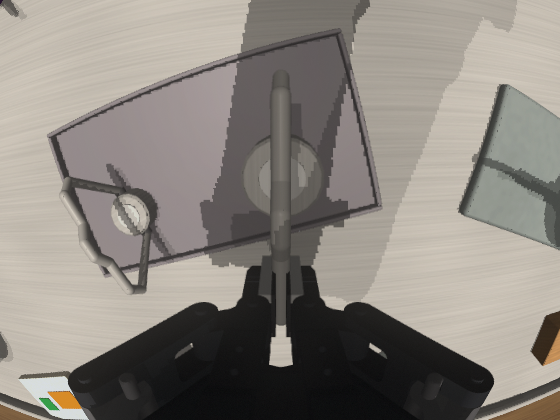

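View pics/s21.png

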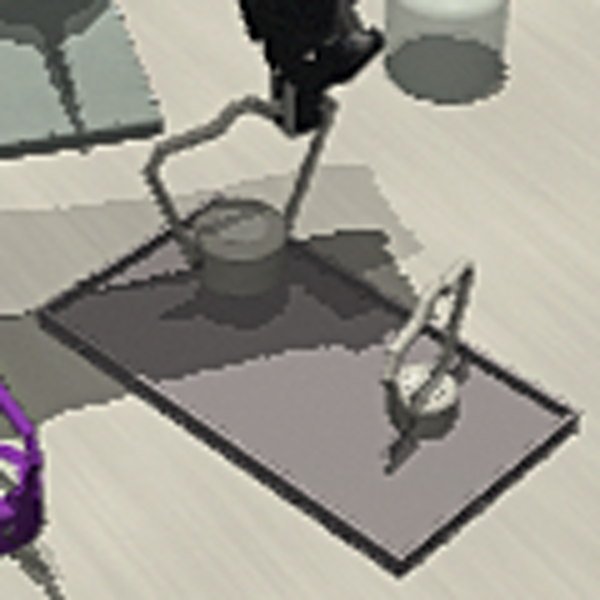

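The weight is level over its old spot in the tray, well clear of the small one. Lower it.

Call:
carry_out(series="0 0 0.8 0 0;0 0 0.8 0 0;0 0 0.5 0 0;0 0 0.2 0 0;0 0 0 0 0;0 0 0 0 0")

```text
clock: 30.35
tcp_pos: [0.5271, -0.1302, 0.1035]
orientation: [0.091, 3.14, -0.0]
contact_force: [-0.2, 1.1, -4.1]
grip_width: 0.0046
```

Call:
carry_out(series="0 0 0.1 0 0;0 0 0.1 0 0;0 0 0 0 0")

```text
clock: 30.72
tcp_pos: [0.5268, -0.1302, 0.1012]
orientation: [-0.091, -3.14, -0.0]
contact_force: [-0.5, -0.3, -4.5]
grip_width: 0.0042
```

Call:
carry_out(series="0 0 0.1 0 0;0 0 0 0 0;0 0 0 0 0")

```text
clock: 31.1
tcp_pos: [0.5269, -0.1302, 0.1003]
orientation: [0.091, 3.14, 0.0]
contact_force: [-0.1, 0.7, -4.9]
grip_width: 0.0047
```

Call:
carry_out(series="0 0 0.1 0 0;0 0 0 0 0;0 0 0 0 0")

```text
clock: 31.48
tcp_pos: [0.5278, -0.1302, 0.0999]
orientation: [0.091, 3.139, -0.0]
contact_force: [0.4, -0.2, 1.4]
grip_width: 0.0041
```

Call:
carry_out(series="0 0 0.1 0 0;0 0 0 0 0;0 0 0 0 0")

```text
clock: 31.85
tcp_pos: [0.5285, -0.1301, 0.0996]
orientation: [0.09, 3.137, 0.0]
contact_force: [1.6, 0.8, 8.6]
grip_width: 0.0044
```

It's down. I'll relieve the press, then open.

Call:
carry_out(series="0 0 -0.07 0 0;0 0 0 0 0;0 0 0 0 0.08;0 0 0 0 0.15;0 0 0 0 0.25;0 0 0 0 0.4;0 0 0 0 0.5;0 0 0 0 0.5", grip_force=20)

```text
clock: 32.85
tcp_pos: [0.5268, -0.1302, 0.0989]
orientation: [-0.091, -3.14, 0.0]
contact_force: [-0.3, 0.5, 0.1]
grip_width: 0.0425
```

Run:
```python
from h import *
from bench import r,eyes
import cv2
to(r,.5275,-.131,.1,86.7)
p=eyes.grab_frame('wrist');cv2.imwrite('pics/w22.png',p['color'])
```

```text
t 32.85 tcp [ 0.5268 -0.1302  0.0989] yang 86.68 tilt -1.0 j [-0.04  0.45  0.22  2.   -0.14  0.7   1.77] F [-0.34  0.46  0.1 ] w 0.0425
move cm tool [-0.08 -0.07 -0.11] yaw -0.0
```

View pics/w22.png

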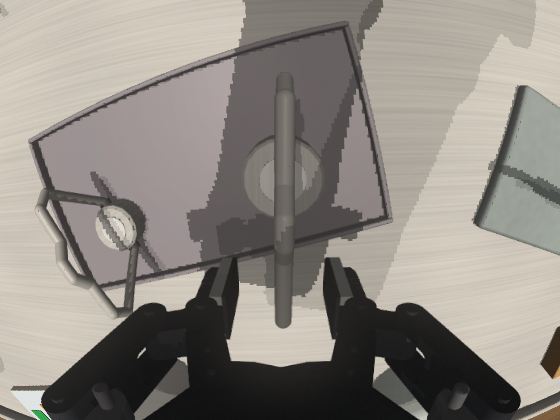

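The rod at (284,300) is clear between the pads. Retreat straight up, then sideways out of the view.

Call:
carry_out(series="0 0 -1 0 0.5;0 0 -2 0 0.5;0 0 -4 0 0.5;0 0 -5 0 0.5;0 0 -5 0 0.5;5 0 0 0 0.5;5 0 0 0 0.5;0 0 0 0 0.5")

```text
clock: 33.9
tcp_pos: [0.4237, -0.1246, 0.2694]
orientation: [-0.093, -3.14, -0.002]
contact_force: [0.6, 0.0, -0.0]
grip_width: 0.0427
```

Run:
```python
from h import *
from bench import r,eyes,spotter
import cv2
to(r,.5275,-.131,.1,86.7)
p=eyes.grab_frame('top');cv2.imwrite('pics/t23.png',cv2.resize(p['color'][140:300,120:400],None,fx=2.8,fy=2.8,interpolation=cv2.INTER_CUBIC))
cv2.imwrite('pics/t23g.png',cv2.resize(p['color'][185:275,125:255],None,fx=6,fy=6,interpolation=cv2.INTER_CUBIC))
for d in spotter.mark_of(p,'lever_tip')[:2]:
    X=least_squares(lambda q:proj(p,np.array([*q,.2105]))-d['uv'],[.5,.2]).x;dd=X-[.5355,.202]
    print(d['confidence'],d['uv'],X,'q',np.radians(135-19.1-np.degrees(np.arctan2(dd[1],dd[0]))))
print([(d['confidence'],d['uv']) for d in spotter.mark_of(p,'weight_large')],[(d['confidence'],d['uv']) for d in spotter.mark_of(p,'weight_small')])
S=eyes.grab_frame('side')
cv2.imwrite('pics/s23.png',cv2.resize(S['color'][130:330,200:400],None,fx=3,fy=3,interpolation=cv2.INTER_CUBIC))
```

```text
t 33.9 tcp [ 0.4237 -0.1246  0.2694] yang 86.61 tilt -1.0 j [-0.11  0.04  0.26  2.06 -0.01  1.04  1.67] F [ 0.57  0.03 -0.04] w 0.0427
move cm tool [-10.41  -0.04  16.94] yaw -0.002
0.69 [166.8, 204.0] [0.565722   0.20012592] q 2.084767919524169
0.39 [218.8, 229.5] [0.4902043  0.07624664] q 3.9393609462750656
[(0.75, [411.3, 299.1]), (0.42, [340.3, 219.1])] [(0.62, [219.5, 232.4]), (0.46, [339.4, 220.5])]
```

View pics/t23.png

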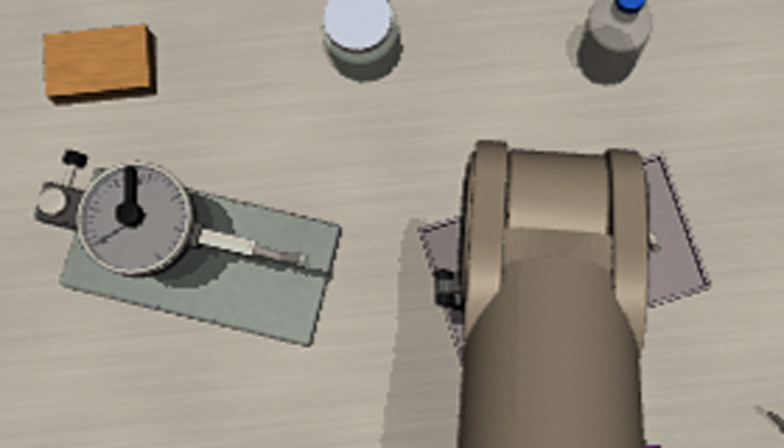

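View pics/t23g.png

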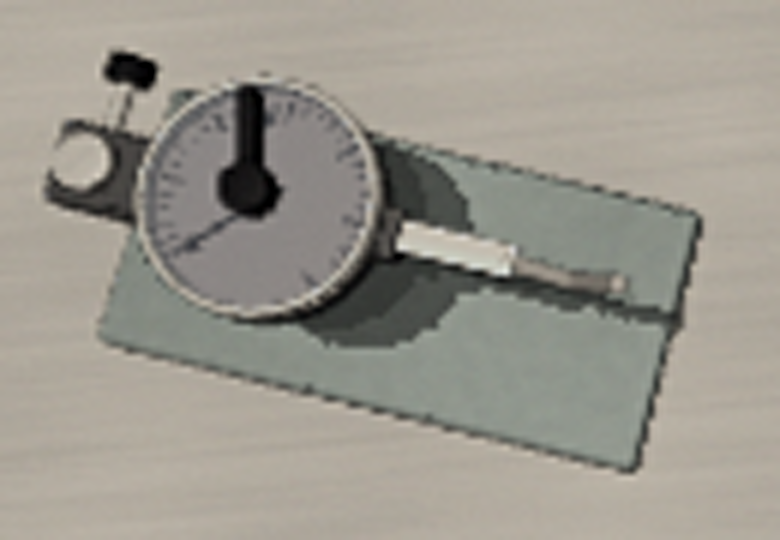

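View pics/s23.png

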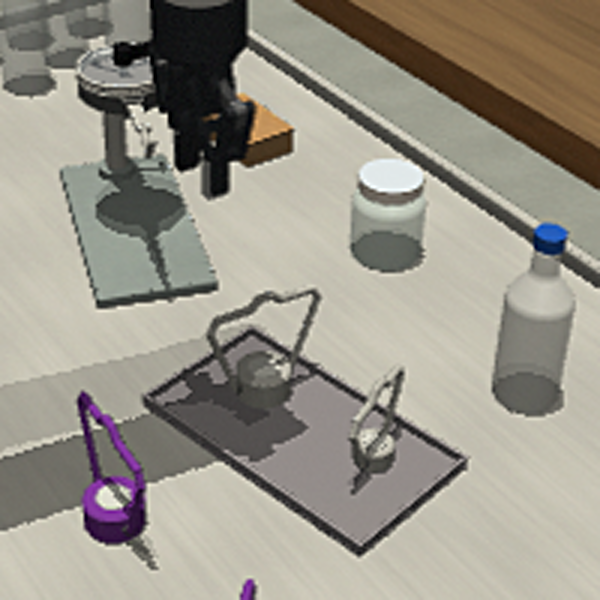

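All checks look fine: the peak lever is about 2.1 rad from the stop, the live pointer is back at zero, the large weight is upright in the tray, and the small one is untouched. Handing in.

Run:
```python
from bench import r
print(r.hand_in())
```

```text
the job is handed in; nothing more can be done
None
```

I reset the peak pointer to its zero stop, hung the 0.50 kg weight on the hook, let it hang free, and set it back upright in the tray. I handed the job in at about 34 s; no verdict was reported.

- **Reset:** I turned the lever until the force rose to about 4 N against the stop. The camera then put it at 117°, against 116° expected for zero.
- **Hanging:** I lowered the weight until the wrist force was almost zero (about 0.5 N), then opened the fingers. It hung still for over a second with clear gaps on both sides.
- **Lifting off:** The live pointer fell back as I lifted, and the peak pointer stayed put. I then set the weight down on its old spot beside the small one.
- **Set-down:** The press reached about 9 N for a moment as the weight touched the tray floor. I backed off before opening.

**Last checks:**
- The peak pointer reads about 2.05–2.1 rad. That is inside the 1.9–2.75 range but below the nominal 2.3.
- The live pointer is back at zero.
- The large weight stands upright in the tray. The small weight, jar, bottle and box look untouched, and the arm is clear of everything.

**Not confirmed:** I could not see the live pointer while the weight hung, because it was hidden under the lever. I judged that it was above 1.9 rad only from the peak reading.

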